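# Pack the machine feet and close the tub

## Task

Pack all the rubber machine feet on the bench upright, studs up, on the floor of the white round tub in a hexagonal pattern: the orange one in the middle and every black one in the ring around it. Then put the blue lid on the tub and press it down until it snaps home past the catches and sits level on the rim all round. Leave the tape, jar, tools, board and bin where they are.

Things in the scene. Friction and masses are not known exactly. Their poses are not given: they have to be found in the camera images.
- tub: White round open tub on a grey base plate 192 mm across, fixed to the bench (it does not move). Origin: centre of the underside, on the bench; z up. Flat inner floor at z = 6 mm, inside diameter 124 mm, wall 4 mm thick, rim at z = 38 mm. Three sprung catches stand outside the wall at 0, 120 and 240 degrees from the tub's own x axis.
- tub_rim (a point): Centre of the tub's mouth, at rim height (38 mm above the bench); axes as the tub's. The lid is home when its flange lies on the rim: point lid_base at this point. A lid merely set on the tub rests on the three noses, about 15 mm too high; a push of about 8 to 20 N straight down near its middle snaps it past them; then they hold it down.
- catch0: The catch on the tub's own +x side: a round green nose 20 mm across; origin at its centre, 78 mm from the tub's axis and 47 mm above the bench (top at 57 mm), backed by a grey post 56 mm high at 89 to 95 mm from the axis; x points outward. Sprung: the flange pushes it up to 8 mm outward, then it springs back over the flange. The noses' slopes centre a lid that is up to 4 mm off.
- lid_knob (a point): Blue domed round lid, about 150 g, at first lying flange down on the bench to the robot's right. This point is on its axis, in the black knob (24 mm across, 34 mm high; it runs from 21 mm below to 13 mm above this point), 67 mm above the flange's underside; z is the lid's axis, up. Dome 131 mm across, its top 21 mm below this point.
- lid_base (a point): Centre of the lid at the underside of its flange (140 mm across, 4 mm thick). The lid is hollow below, with 42 mm of free height over this point: enough for the studs, which stand 34 mm above the rim.
- foot_orange_mid (a point): Orange machine foot, always present: rubber cylinder 38 mm across, 30 mm high, bevelled edges, with an upright steel stud 12 mm across, 36 mm long on top: 66 mm high, about 80 g. Stands stud up. Point: on its axis half-way up (33 mm above its underside); z along the stud. In the tub grip it by the stud, as the feet stand close.
- foot_a_mid (a point): Black machine foot (if absent in a start, None from the outset): rubber cylinder 38 mm across, 30 mm high, bevelled edges, with an upright steel stud 12 mm across, 36 mm long on top: 66 mm high, about 80 g. Stands stud up. Point: on its axis half-way up (33 mm above its underside); z along the stud. In the tub grip it by the stud, as the feet stand close.
- foot_b_mid (a point): Black machine foot (if absent in a start, None from the outset): rubber cylinder 38 mm across, 30 mm high, bevelled edges, with an upright steel stud 12 mm across, 36 mm long on top: 66 mm high, about 80 g. Stands stud up. Point: on its axis half-way up (33 mm above its underside); z along the stud. In the tub grip it by the stud, as the feet stand close.
- foot_c_mid (a point): Black machine foot (if absent in a start, None from the outset): rubber cylinder 38 mm across, 30 mm high, bevelled edges, with an upright steel stud 12 mm across, 36 mm long on top: 66 mm high, about 80 g. Stands stud up. Point: on its axis half-way up (33 mm above its underside); z along the stud. In the tub grip it by the stud, as the feet stand close.
- foot_d_mid (a point): Black machine foot (if absent in a start, None from the outset): rubber cylinder 38 mm across, 30 mm high, bevelled edges, with an upright steel stud 12 mm across, 36 mm long on top: 66 mm high, about 80 g. Stands stud up. Point: on its axis half-way up (33 mm above its underside); z along the stud. In the tub grip it by the stud, as the feet stand close.
- foot_e_mid (a point): Black machine foot (if absent in a start, None from the outset): rubber cylinder 38 mm across, 30 mm high, bevelled edges, with an upright steel stud 12 mm across, 36 mm long on top: 66 mm high, about 80 g. Stands stud up. Point: on its axis half-way up (33 mm above its underside); z along the stud. In the tub grip it by the stud, as the feet stand close.
- foot_f_mid (a point): Black machine foot (if absent in a start, None from the outset): rubber cylinder 38 mm across, 30 mm high, bevelled edges, with an upright steel stud 12 mm across, 36 mm long on top: 66 mm high, about 80 g. Stands stud up. Point: on its axis half-way up (33 mm above its underside); z along the stud. In the tub grip it by the stud, as the feet stand close.
- tape: Bystander: yellow roll of tape lying flat among the feet, 56 mm across, 18 mm high. Origin: centre of its underside.
- flux: Bystander: amber jar with a white cap standing among the feet, 34 mm across, 55 mm high. Origin: centre of its underside.
- driver: Bystander: green-handled screwdriver, 170 mm long, lying beyond the tub. Origin: under its middle.
- spanner: Bystander: steel spanner, 150 mm long, lying beyond the feet. Origin: under its middle.
- board: Bystander: green circuit board 100 x 70 mm, 12 mm high, lying near the robot on its right. Origin: centre of its underside.
- bin: Bystander: small open blue parts bin 130 x 100 x 50 mm beyond the lid. Origin: centre of its underside.

How it is judged:
By the outcome, as a careful person would: the job done as asked, in the order asked, and still so for the second after the job is handed in, with the robot touching nothing.
Of foot_a, foot_b, foot_c, foot_d, foot_e, foot_f only 4 to 6 are there at a start; the rules pass over those that are not, and their reading is None.
At some moment in a run one of foot_orange, foot_a, foot_b, foot_c, foot_d, foot_e, foot_f, lid may be knocked a few centimetres aside while the robot is not near it.
It also fails if it takes over 210 s, if anything falls off the work surface, if the arm or the gripper's body presses on something with over 40 N, if the wrist force passes 120 N, or if a joint passes its speed limit or range.

## Robot

A 6-joint arm with a two-finger parallel gripper is mounted at the origin on the work surface. World frame = base frame: x ahead of the robot, y to its left, z up, the work surface at z = 0. Lengths are in m, angles in rad, forces in N, time in s.
With the tool pointing down it reaches from about 0.35 to 0.975 m from the base axis. Payload 7.1 kg.
Tool frame: the origin (TCP) lies at the very end of the fingers, on their centre line; the grasp point (between the pads) lies 19 mm behind it; x points along the fingers, z is the direction in which the jaws open and shut, and the axes are right-handed (so a half turn about x gives the same grasp; the last joint's range is limited). The gripper opens to 88 mm and grips with 3 to 60 N. Pads are 20 mm wide; open, the fingers measure 115 mm over their backs; the gripper's body (75 mm by 178 mm) begins 61 mm behind the grasp point.
Start: joints at [1.181, 0.423, 1.63, -0, 1.089, -0.019], TCP at [0.226, 0.583, 0.198] pointing down, gripper open.
Joint ranges: [-3, 3], [-0.9, 2.11], [0.09, 2.58], [-1.31, 4.45], [0.11, 2.69], [-2.54, 2.54]. Speed limits (rad/s): [2.39, 2.39, 3.01, 3.14, 3.14, 3.14].

## Interface

Orientations are given as a rotation vector (axis times angle).
In Python, from workcell import manip, imaging, models gives the robot as it stands.
- The arm moves only by the tool step_arm, never from a script. Its arguments are lists of equal length, an entry for each row: "slide": the shift along the world's x, y, z in units of 40 mm (1.0 is 40 mm), a list of three; "twist": the turn about the world's z in units of 5 degrees (1.0 is 5 degrees). A call has exactly 10 rows; each row is the pose to reach, as a shift and turn from the pose measured when the call began; what a row does not reach only later rows make up. A row lasts 1/12 s, in which the tool goes at most 41.7 mm and 7.16 degrees, less where a joint would pass 70% of its speed; a pose out of reach is approached as far as the arm can. A call with a gripper value outside its range is refused whole. "claw" is the opening, from -1 (shut) to 1 (fully open), so that 0 is half open, set as the call begins (left out, the last holds). The fingers move at their own pace and stop on an object; the grip force is fixed at half the most. Time passes only in rows, so rows that repeat a pose let the fingers close, or fill a call up. It gives the time, the measured TCP pose, the force and the opening at its end, in the units of the state.
- manip.get_obs(): the state, without advancing time (a new reading comes with each control period).
- imaging.capture(name): name is "scene" or "side" or "wrist"; returns the picture (400x640x3 uint8, blue, green, red); there is no depth.
- imaging.calibration(name): a dict with "fx", "fy", "cx", "cy" (pixels), "extrinsics" (4x4, takes a point from world to camera coordinates). Camera axes: x right, y down, z forward; pixel columns grow to the right and rows downward; lengths in m; the calibration is good to about 2 mm. A picture is of the moment at which its call begins: read the wrist's pose just before it. calibration takes no time and is no camera call; for the wrist camera it gives the pose at the moment of the call.
- manip.hand_in(): hands the job in, once; it reports no verdict.
Trained networks look in the newest picture that a camera, given by its name, has taken for a name from the list of things; names that differ only in an ending like _2 or _b are one class to them, and where a whole thing is asked for, a point or a joint stands for the part that bears it (a point fixed in the world has none). Each returns a list of dicts, best first, with "conf" (0 to 1); they miss things now and then, are a little off and sometimes report something else, mostly with a low value. They report only what shows in the picture. A call takes as long as a camera call.
- models.look_for(camera, label): "box" ([left, top, right, bottom] in pixels, round what is visible of it).
- models.cut_out(camera, label): "region" (400x640 bool, what is visible of it) and "box" ([left, top, right, bottom] in pixels, round what is visible of it).
The state is a dict: "clock": time; "q": joint angles; "joint_vel": joint speeds; "tau": joint torques, N m; "tcp_pos": TCP position; "tool_rot": TCP orientation; "force": force on the tool from outside, world axes, zero at the start; "ft_torque": the same for the moment, N m; "gripper_width": finger opening in m.
Only numpy, scipy, OpenCV 4.12 (cv2) and the standard library are available. Lean on these libraries where they do the work, as an engineer would, in place of code of your own. Each camera call takes 0.05 s, during which the arm holds its last target.

## Working session

There is one attempt and no reset: what is moved stays moved. The work goes in short steps, Python scripts to look and compute and a tool call to move; the robot and the scene stay as the last step left them, time stands still between calls to the robot, and variables do not carry over. Pictures are saved under pics/ and viewed, and the job is handed in when it is done.

Besides the shell and the picture viewer there is one more tool, called after "Emit:" as name(argument=value, ...), one argument or row to a line, values as JSON. step_arm: Moves the arm, as the interface text tells. Its arguments: {"type":"object","properties":{"slide":{"type":"array","items":{"type":"array","items":{"type":"number"}}},"twist":{"type":"array","items":{"type":"number"}},"claw":{"type":"number"}},"required":["slide","twist"]}

```bash
mkdir -p pics; ls; python3 - <<'E'
from workcell import manip, imaging, models
import cv2
print(manip.get_obs())
for n in ["scene","side","wrist"]:
    im=imaging.capture(n); cv2.imwrite(f"pics/{n}0.png",im)
    c=imaging.calibration(n); print(n,c)
E
```

```text
pics
{'clock': 0.0, 'q': array([ 1.18100301e+00,  4.23826653e-01,  1.63067685e+00, -2.68875882e-05,
        1.08858206e+00, -1.89945236e-02]), 'joint_vel': array([-0.00036752, -0.00178926, -0.00213398,  0.00164938,  0.00095126,
        0.00022341]), 'tau': array([-3.95662239e-03, -5.44628441e+01, -2.73676175e+01,  6.42719097e-02,
        2.27233936e-02, -1.32056816e-04]), 'tcp_pos': array([0.22623437, 0.5819938 , 0.19761574]), 'tool_rot': array([-0.93273674,  1.36336951,  0.93135132]), 'force': array([-0.05719283,  0.98860578,  0.8622616 ]), 'ft_torque': array([0.01286748, 0.01559156, 0.0385871 ]), 'gripper_width': 0.08790841086722045}
scene {'fx': 393.94438681277666, 'fy': 393.94438681277666, 'cx': 313.9670116128267, 'cy': 200.27528145335714, 'extrinsics': array([[-0.76015165,  0.64973773, -0.00321704,  0.3889067 ],
       [ 0.4419453 ,  0.51340563, -0.73559432, -0.17053943],
       [-0.47629174, -0.56058499, -0.67741468,  1.16804216],
       [ 0.        ,  0.        ,  0.        ,  1.        ]])}
side {'fx': 432.23885569098803, 'fy': 432.23885569098803, 'cx': 319.1943049924973, 'cy': 197.9804514259318, 'extrinsics': array([[ 0.90038415, -0.43505297, -0.00610768, -0.47567299],
       [-0.23232636, -0.46885826, -0.85217158,  0.17539807],
       [ 0.36787613,  0.76870076, -0.52322681,  1.07615665],
       [ 0.        ,  0.        ,  0.        ,  1.        ]])}
wrist {'fx': 336.14852066136285, 'fy': 336.14852066136285, 'cx': 319.4217514449529, 'cy': 201.57496574860878, 'extrinsics': array([[ 3.62710191e-01,  9.31901473e-01, -9.80791439e-04,
        -6.24278656e-01],
       [ 8.95032077e-01, -3.48066565e-01,  2.78867797e-01,
        -3.19469215e-02],
       [ 2.59535930e-01, -1.02026032e-01, -9.60329001e-01,
         3.90134044e-01],
       [ 0.00000000e+00,  0.00000000e+00,  0.00000000e+00,
         1.00000000e+00]])}
```

View pics/scene0.png

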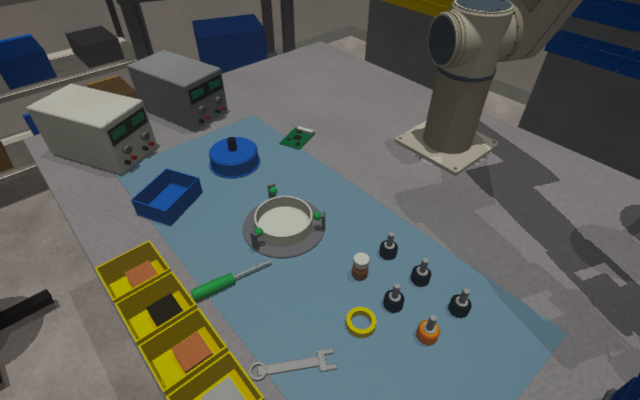

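View pics/side0.png

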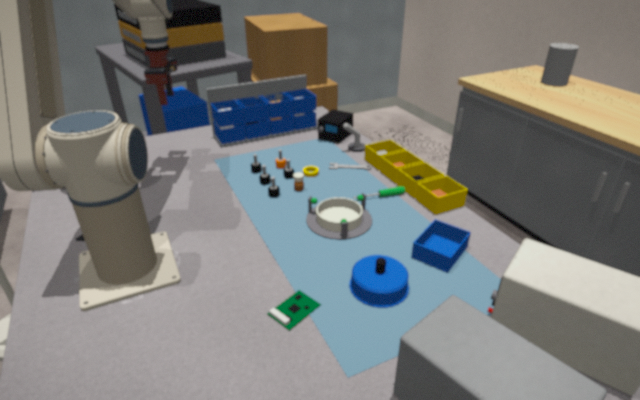

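View pics/wrist0.png

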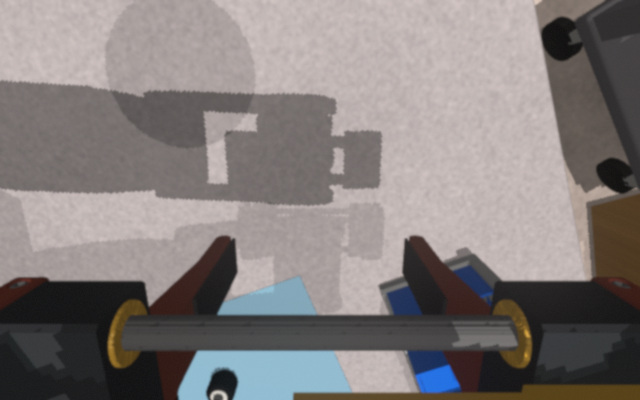

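```bash
cat > h.py <<'E'
from workcell import manip, imaging, models
import cv2, numpy as np
def cap(n,fn=None):
    c=imaging.calibration(n); im=imaging.capture(n)
    if fn: cv2.imwrite(f"pics/{fn}.png",im)
    return im,c
def K(c): return np.array([[c['fx'],0,c['cx']],[0,c['fy'],c['cy']],[0,0,1]])
def proj(c,P):
    P=np.atleast_2d(P); E=c['extrinsics']; Q=P@E[:3,:3].T+E[:3,3]
    return np.c_[c['fx']*Q[:,0]/Q[:,2]+c['cx'], c['fy']*Q[:,1]/Q[:,2]+c['cy']]
def ray(c,uv):
    E=c['extrinsics'];R=E[:3,:3];o=-R.T@E[:3,3]
    d=R.T@np.array([(uv[0]-c['cx'])/c['fx'],(uv[1]-c['cy'])/c['fy'],1]);return o,d
def atz(c,uv,z):
    o,d=ray(c,uv);return o+d*(z-o[2])/d[2]
E
python3 - <<'E'
from h import *
for n in ["scene","side"]:
    im,c=cap(n)
    for l in ["foot_orange_mid","foot_a_mid","tub","lid_knob","lid_base","catch0","tape","flux","driver","spanner","board","bin"]:
        for d in models.look_for(n,l):
            if d['conf']>.3:
                b=np.array(d['box']); u=[(b[0]+b[2])/2,(b[1]+b[3])/2]
                z={'foot':.033,'tub':.02,'lid_':.035,'catc':.047}.get(l[:4],.01)
                print(n,l,round(d['conf'],2),b.round(),atz(c,u,z).round(3))
E
```

```text
scene foot_orange_mid 0.73 [249. 348. 337. 380.] [0.765 0.244 0.033]
scene foot_a_mid 0.94 [412. 258. 431. 287.] [0.457 0.264 0.033]
scene foot_a_mid 0.66 [281. 127. 312. 152.] [ 0.354 -0.262  0.033]
scene tub 0.72 [243. 185. 325. 260.] [ 0.573 -0.035  0.02 ]
scene tub 0.65 [207. 133. 262. 177.] [ 0.519 -0.331  0.02 ]
scene lid_knob 0.6 [209. 135. 259. 183.] [ 0.539 -0.296  0.035]
scene lid_base 0.77 [206. 137. 259. 176.] [ 0.537 -0.309  0.035]
scene tape 0.56 [344. 303. 378. 335.] [0.611 0.25  0.01 ]
scene tape 0.43 [206. 136. 258. 179.] [ 0.525 -0.338  0.01 ]
scene flux 0.8 [348. 252. 368. 283.] [0.531 0.163 0.01 ]
scene driver 0.85 [191. 262. 266. 300.] [0.751 0.016 0.01 ]
scene spanner 0.81 [249. 351. 337. 383.] [0.762 0.239 0.01 ]
scene bin 0.75 [133. 165. 204. 230.] [ 0.733 -0.298  0.01 ]
scene bin 0.62 [239. 185. 326. 264.] [ 0.574 -0.04   0.01 ]
side foot_orange_mid 0.64 [277. 148. 286. 171.] [0.542 0.332 0.033]
side foot_orange_mid 0.52 [410. 221. 473. 271.] [ 0.725 -0.303  0.033]
side foot_a_mid 0.57 [260. 163. 272. 189.] [0.455 0.244 0.033]
side tub 0.89 [304. 196. 374. 237.] [ 0.564 -0.055  0.02 ]
side lid_knob 0.61 [349. 255. 408. 310.] [ 0.509 -0.349  0.035]
side lid_base 0.89 [351. 253. 408. 305.] [ 0.517 -0.34   0.035]
side tape 0.43 [303. 162. 316. 180.] [0.612 0.25  0.01 ]
side flux 0.58 [294. 176. 306. 190.] [0.551 0.19  0.01 ]
side flux 0.52 [350. 253. 409. 306.] [ 0.532 -0.32   0.01 ]
side flux 0.41 [267. 291. 322. 330.] [ 0.313 -0.322  0.01 ]
side driver 0.55 [382. 185. 403. 194.] [0.798 0.02  0.01 ]
side spanner 0.73 [332. 163. 374. 168.] [0.765 0.218 0.01 ]
side board 0.82 [266. 290. 321. 329.] [ 0.313 -0.318  0.01 ]
side bin 0.66 [411. 222. 471. 272.] [ 0.742 -0.284  0.01 ]
```

```bash
python3 - <<'E'
from h import *
im,c=cap("scene","s1")
cv2.imwrite("pics/feet1.png",cv2.resize(im[225:350,335:485],None,fx=5,fy=5,interpolation=cv2.INTER_CUBIC)[:600,:800])
cv2.imwrite("pics/tub1.png",cv2.resize(im[175:260,235:335],None,fx=7,fy=7,interpolation=cv2.INTER_CUBIC)[:600,:800])
E
```

```text
(no output)
```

View pics/feet1.png

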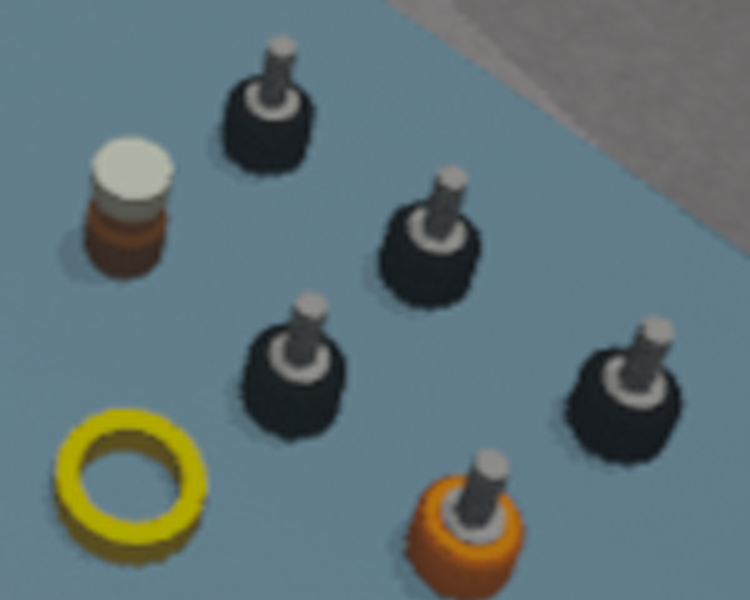

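View pics/tub1.png

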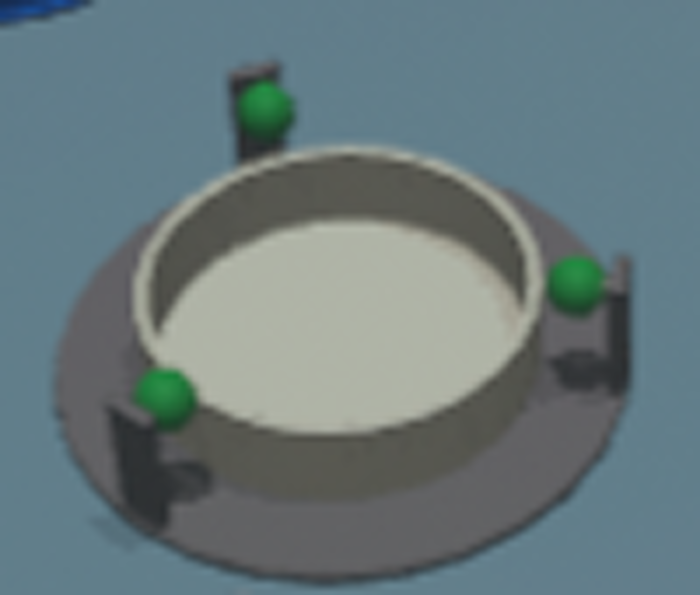

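```bash
python3 - <<'E'
from h import *
c=imaging.calibration("scene")
for n,p in dict(A=(281,46),B=(452,179),C=(310,304),D=(656,331),O=(490,464)).items():
    u=((p[0]+.5)/5-.5+335,(p[1]+.5)/5-.5+225); print(n,atz(c,u,.066).round(4))
P=[]
for p in [(265,110),(578,285),(165,398)]:
    u=((p[0]+.5)/7-.5+235,(p[1]+.5)/7-.5+175);P.append(atz(c,u,.047));print(P[-1].round(4))
P=np.array(P);m=P.mean(0);print(m,np.linalg.norm(P-m,axis=1),np.degrees(np.arctan2((P-m)[:,1],(P-m)[:,0])))
p=(((129+.5)/5-.5+335),((165+.5)/5-.5+225));print('jar',atz(c,p,.055))
E
```

```text
A [0.451 0.173 0.066]
B [0.4536 0.2623 0.066 ]
C [0.5394 0.2646 0.066 ]
D [0.4539 0.3534 0.066 ]
O [0.5429 0.3474 0.066 ]
[ 0.5437 -0.115   0.047 ]
[0.5181 0.0187 0.047 ]
[ 0.6459 -0.0266  0.047 ]
[ 0.56925414 -0.04096171  0.047     ] [0.07835465 0.07861029 0.07800845] [-109.0202265   130.58032152   10.61711583]
jar [0.53616995 0.17046744 0.055     ]
```

```bash
python3 - <<'E'
from h import *
from scipy.spatial.transform import Rotation as R
o=manip.get_obs();print(R.from_rotvec(o['tool_rot']).as_matrix().round(3))
c=imaging.calibration('wrist');E=c['extrinsics'];C=-E[:3,:3].T@E[:3,3];print(C,C-o['tcp_pos'],E[2,:3])
E
```

```text
[[-0.    -0.932  0.362]
 [-0.     0.362  0.932]
 [-1.    -0.    -0.   ]]
[0.1538539  0.61065116 0.38354018] [-0.07259133  0.02812916  0.18517045] [ 0.25995579 -0.10099669 -0.96032425]
```

Emit:
step_arm(
  slide=[
    [0.8,-0.6,0],
    [1.6,-1.2,0],
    [2.4,-1.8,0],
    [3.2,-2.4,0],
    [4.0,-3.0,0],
    [4.9,-3.6,0],
    [5.8,-4.3,0],
    [6.7,-5.0,0],
    [7.5,-5.5,0],
    [7.92,-5.86,0],
  ],
  twist=[0,0,0,0,0,0,0,0,0,0],
  claw=0,
)

```text
clock: 2.33
tcp_pos: [0.5463, 0.3459, 0.1986]
tool_rot: [-0.931, 1.361, 0.93]
force: [0.3, -0.8, -0.9]
gripper_width: 0.0434
```

```bash
cat >> h.py <<'E'
def st():
    o=manip.get_obs(); print('t',round(o['clock'],2),'tcp',o['tcp_pos'].round(4),'F',o['force'].round(1),'w',round(o['gripper_width'],4),'q6',o['q'][5].round(2)); return o
E
python3 - <<'E'
from h import *
st();im,c=cap("wrist","w1")
for P in [(.543,.347,.066),(.454,.353,.066),(.539,.265,.066),(.4536,.2623,.066),(.451,.173,.066)]: print(P,proj(c,P))
E
```

```text
t 2.33 tcp [0.5463 0.3459 0.1986] F [ 0.3 -0.8 -0.9] w 0.0434 q6 -0.65
(0.543, 0.347, 0.066) [[319.19470883 183.70181365]]
(0.454, 0.353, 0.066) [[289.31559669  91.39479417]]
(0.539, 0.265, 0.066) [[240.66441485 209.43297899]]
(0.4536, 0.2623, 0.066) [[198.76090311 128.51375568]]
(0.451, 0.173, 0.066) [[113.41055056 160.85656342]]
```

View pics/w1.png

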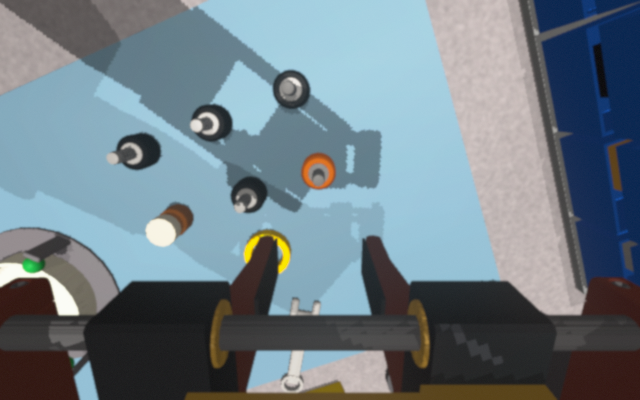

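```bash
python3 - <<'E'
import cv2
im=cv2.imread('pics/w1.png')
cv2.imwrite("pics/w1z.png",cv2.resize(im[60:230,100:360],None,fx=3,fy=3,interpolation=cv2.INTER_CUBIC))
E
```

```text
(no output)
```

View pics/w1z.png

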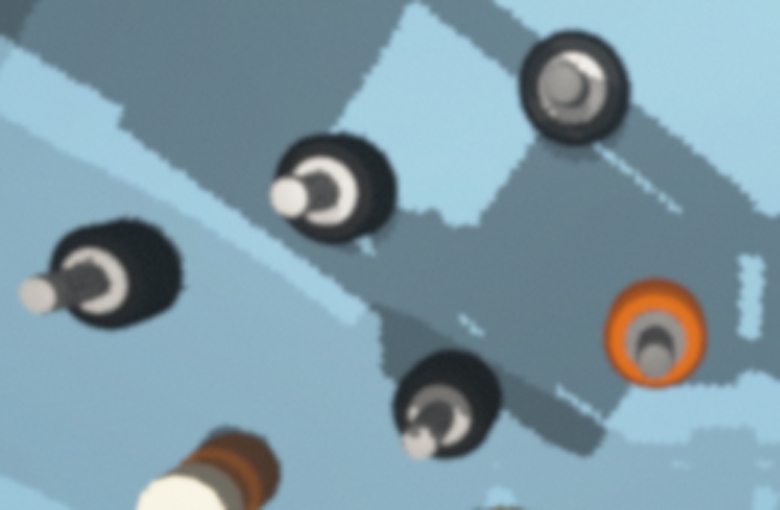

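Emit:
step_arm(
  slide=[
    [-0.12,0.05,-0.6],
    [-0.12,0.05,-1.3],
    [-0.12,0.05,-2.0],
    [-0.12,0.05,-2.7],
    [-0.12,0.05,-3.3],
    [-0.12,0.05,-3.8],
    [-0.12,0.05,-4.08],
    [-0.12,0.05,-4.08],
    [-0.12,0.05,-4.08],
    [-0.12,0.05,-4.08],
  ],
  twist=[0,0,0,0,0,0,0,0,0,0],
)

```text
clock: 3.22
tcp_pos: [0.545, 0.3462, 0.0367]
tool_rot: [-0.931, 1.359, 0.927]
force: [0.1, -0.1, -0.3]
gripper_width: 0.044
```

```bash
python3 - <<'E'
from h import *
o=st();im,c=cap("wrist","w2")
print(proj(c,[o['tcp_pos'],o['tcp_pos']+[0,0,.019],o['tcp_pos']+[0,0,.031]]))
E
```

```text
t 3.22 tcp [0.545  0.3462 0.0367] F [ 0.1 -0.1 -0.3] w 0.044 q6 -0.65
[[319.54418079 240.51636386]
 [319.62964202 254.3980003 ]
 [319.69306933 264.70062191]]
```

View pics/w2.png

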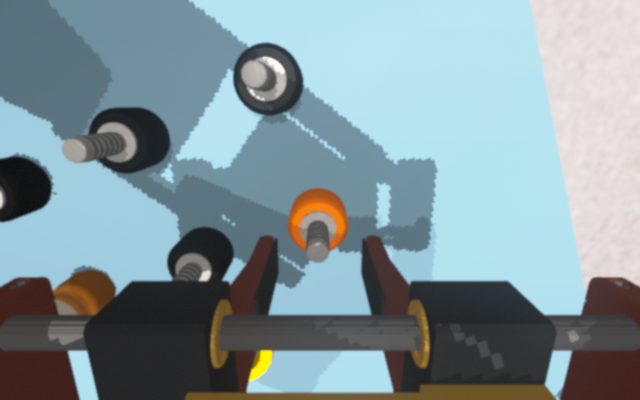

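Emit:
step_arm(
  slide=[
    [-0.12,0.04,0],
    [-0.12,0.04,0],
    [-0.12,0.04,0],
    [-0.12,0.04,0],
    [-0.12,0.04,0],
    [-0.12,0.04,0],
    [-0.12,0.04,0],
    [-0.12,0.04,0],
    [-0.12,0.04,0],
    [-0.12,0.04,0],
  ],
  twist=[0,0,0,0,0,0,0,0,0,0],
  claw=-1,
)

```text
clock: 4.1
tcp_pos: [0.5406, 0.3478, 0.0371]
tool_rot: [-0.931, 1.359, 0.926]
force: [0.4, -1.4, 3.5]
gripper_width: 0.0101
```

```bash
python3 - <<'E'
from h import *
o=st();im,c=cap("wrist","w3")
print(proj(c,[o['tcp_pos'],o['tcp_pos']+[0,0,.019],o['tcp_pos']+[0,0,.031]]))
cv2.imwrite("pics/w3z.png",cv2.resize(im[180:300,240:400],None,fx=5,fy=5,interpolation=cv2.INTER_CUBIC))
E
```

```text
t 4.1 tcp [0.5406 0.3478 0.0371] F [ 0.4 -1.4  3.5] w 0.0101 q6 -0.64
[[319.56212085 240.51309964]
 [319.66983754 254.4098377 ]
 [319.74977936 264.72328471]]
```

View pics/w3z.png

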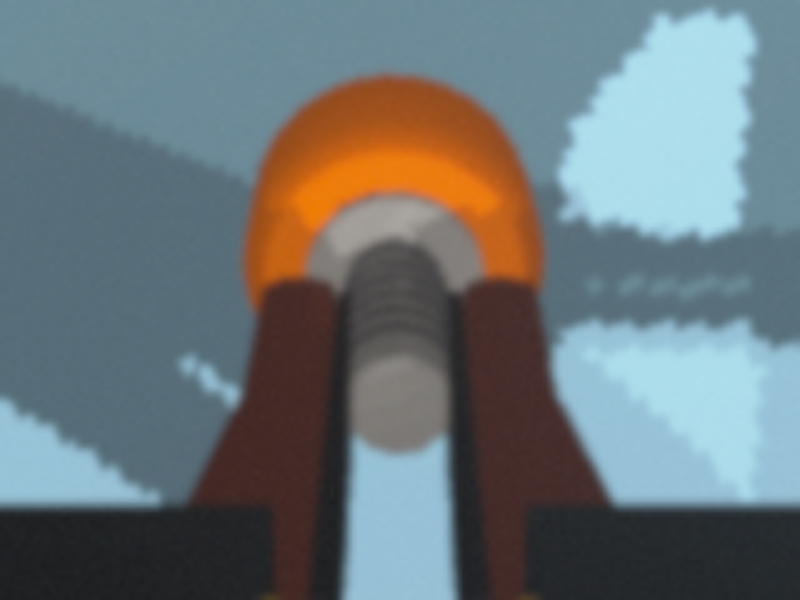

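Emit:
step_arm(
  slide=[
    [0,0,0.6],
    [0,0,1.4],
    [0,-0.1,2.2],
    [0.1,-0.6,3.0],
    [0.3,-1.4,3.6],
    [0.5,-2.3,4.0],
    [0.7,-3.2,4.1],
    [0.9,-4.1,4.1],
    [1.1,-5.0,4.1],
    [1.3,-5.9,4.1],
  ],
  twist=[0,0,0,0,0,0,0,0,0,0],
)

```text
clock: 4.98
tcp_pos: [0.5924, 0.1102, 0.201]
tool_rot: [-0.931, 1.359, 0.927]
force: [-0.3, -1.0, -1.8]
gripper_width: 0.0101
```

Emit:
step_arm(
  slide=[
    [0.15,-0.8,0],
    [0.3,-1.6,0],
    [0.45,-2.4,0],
    [0.6,-3.1,0],
    [0.7,-3.7,0],
    [0.75,-4.0,0],
    [0.75,-4.1,0],
    [0.75,-4.1,0],
    [0.75,-4.1,0],
    [0.75,-4.1,0],
  ],
  twist=[0,0,0,0,0,0,0,0,0,0],
)

```text
clock: 5.82
tcp_pos: [0.6222, -0.0524, 0.2009]
tool_rot: [-0.931, 1.358, 0.928]
force: [-0.1, 0.7, -0.3]
gripper_width: 0.0099
```

```bash
python3 - <<'E'
from h import *
o=st();im,c=cap("wrist","w4")
print(proj(c,[[.5437,-.115,.047],[.5181,.0187,.047],[.6459,-.0266,.047]]))
E
```

```text
t 5.82 tcp [ 0.6222 -0.0524  0.2009] F [-0.1  0.7 -0.3] w 0.0099 q6 -1.3
[[231.25687947 132.34271386]
 [349.42035806  52.86372636]
 [350.38425948 193.6488515 ]]
```

View pics/w4.png

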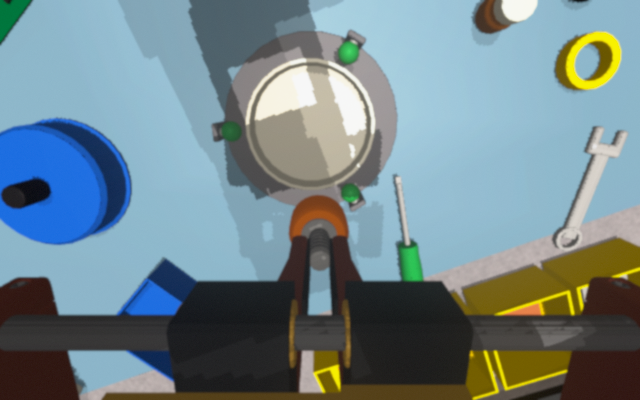

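Fine view of all three noses; detect them by colour.

```bash
cat >> h.py <<'E'
def noses(im,c,z=.047):
    hsv=cv2.cvtColor(im,cv2.COLOR_BGR2HSV)
    m=cv2.inRange(hsv,(50,120,50),(80,255,255))
    n,l,s,ce=cv2.connectedComponentsWithStats(m)
    r=[(s[i,4],ce[i],s[i,:4]) for i in range(1,n) if s[i,4]>40]
    return r
E
python3 - <<'E'
from h import *
im=cv2.imread('pics/w4.png');c=imaging.calibration('wrist')
P=[]
for a,ce,b in noses(im,c):
    p=atz(c,ce,.047);print(a,ce,b,p.round(4))
    if np.hypot(p[0]-.569,p[1]+.041)<.1 and a<500:P.append(p)
P=np.array(P);m=P.mean(0);print(m,np.linalg.norm(P-m,axis=1),np.degrees(np.arctan2((P-m)[:,1],(P-m)[:,0])))
# rim ellipse / floor check
for z,r in [(.038,.062),(.038,.066),(.0,.096)]:
    t=np.linspace(0,2*np.pi,200);pts=np.c_[m[0]+r*np.cos(t),m[1]+r*np.sin(t),0*t+z]
    cv2.polylines(im,[proj(c,pts).round().astype(int)],True,(0,0,255),1)
cv2.imwrite("pics/w4z.png",cv2.resize(im[20:215,210:410],None,fx=3,fy=3,interpolation=cv2.INTER_CUBIC))
E
```

```text
691 [10.22141823 14.41534009] [ 0  0 31 43] [ 0.3769 -0.255   0.047 ]
327 [348.09174312  52.14373089] [339  41  19  22] [0.5171 0.0177 0.047 ]
255 [230.55686275 130.96862745] [222 122  18  19] [ 0.5424 -0.1151  0.047 ]
226 [349.92477876 192.75221239] [342 185  17  17] [ 0.6449 -0.0267  0.047 ]
740 [410.03243243 263.20405405] [399 242  24  40] [0.7456 0.0079 0.047 ]
[ 0.56814299 -0.04136021  0.047     ] [0.07806005 0.07812511 0.07817042] [ 130.79077931 -109.27516105   10.79909106]
```

View pics/w4z.png

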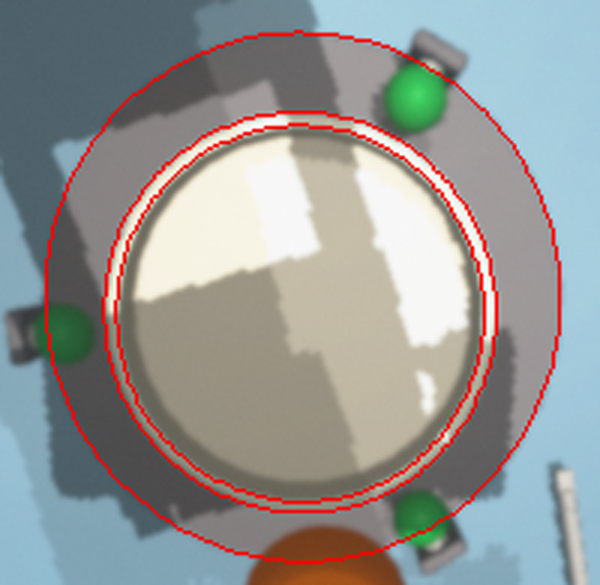

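Emit:
step_arm(
  slide=[
    [-0.7,0.13,0],
    [-1.3,0.26,-0.2],
    [-1.32,0.26,-0.9],
    [-1.32,0.26,-1.7],
    [-1.32,0.26,-2.3],
    [-1.32,0.26,-2.7],
    [-1.32,0.26,-2.8],
    [-1.32,0.26,-2.8],
    [-1.32,0.26,-2.8],
    [-1.32,0.26,-2.8],
  ],
  twist=[0,0,0,0,0,0,0,0,0,0],
)

```text
clock: 6.7
tcp_pos: [0.5705, -0.0418, 0.0904]
tool_rot: [-0.933, 1.356, 0.927]
force: [0.3, -0.0, -0.2]
gripper_width: 0.01
```

Emit:
step_arm(
  slide=[
    [-0.03,0,-0.3],
    [-0.03,0,-0.6],
    [-0.03,0,-0.9],
    [-0.03,0,-1.05],
    [-0.03,0,-1.12],
    [-0.03,0,-1.16],
    [-0.03,0,-1.18],
    [-0.03,0,-1.18],
    [-0.03,0,-1.18],
    [-0.03,0,-1.18],
  ],
  twist=[0,0,0,0,0,0,0,0,0,0],
)

```text
clock: 7.53
tcp_pos: [0.5695, -0.0417, 0.0433]
tool_rot: [-0.933, 1.356, 0.927]
force: [-0.5, -0.3, -0.0]
gripper_width: 0.0103
```

```bash
python3 - <<'E'
from h import *
o=st();im,c=cap("wrist","w5")
cv2.imwrite("pics/w5z.png",cv2.resize(im[80:300,200:440],None,fx=2.7,fy=2.7,interpolation=cv2.INTER_CUBIC))
E
```

```text
t 7.53 tcp [ 0.5695 -0.0417  0.0433] F [-0.5 -0.3 -0. ] w 0.0103 q6 -1.3
```

View pics/w5z.png

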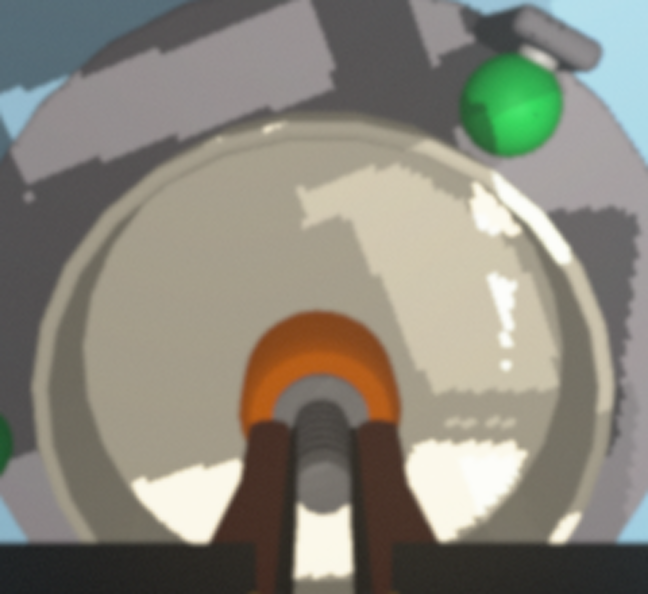

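Emit:
step_arm(
  slide=[
    [0,0,-0.03],
    [0,0,-0.03],
    [0,0,-0.03],
    [0,0,0.3],
    [0,0,0.8],
    [0,0,1.5],
    [0,0,2.2],
    [0,0,2.9],
    [-0.3,0.5,3.6],
    [-0.7,1.2,3.8],
  ],
  twist=[0,0,0,0,0,0,0,0,0,0],
  claw=-0.45,
)

```text
clock: 8.42
tcp_pos: [0.5446, 0.0054, 0.1997]
tool_rot: [-0.934, 1.35, 0.92]
force: [1.4, 0.4, 0.2]
gripper_width: 0.0244
```

Emit:
step_arm(
  slide=[
    [-0.4,0.7,0],
    [-0.8,1.4,0],
    [-1.2,2.1,0],
    [-1.6,2.9,0],
    [-2.0,3.6,0],
    [-2.3,4.1,0],
    [-2.35,4.2,0],
    [-2.35,4.2,0],
    [-2.35,4.2,0],
    [-2.35,4.2,0],
  ],
  twist=[0,0,0,0,0,0,0,0,0,0],
  claw=0,
)

```text
clock: 9.25
tcp_pos: [0.4513, 0.1726, 0.1997]
tool_rot: [-0.934, 1.351, 0.919]
force: [-0.2, -0.5, 0.4]
gripper_width: 0.0443
```

```bash
python3 - <<'E'
from h import *
o=st();im,c=cap("wrist","w6")
E=c['extrinsics'];np.save('E6.npy',E)
for P in [(.4485,.1735,.066),(.4515,.3538,.066),(.5365,.265,.066),(.451,.2628,.066)]: print(P,proj(c,P))
E
```

```text
t 9.25 tcp [0.4513 0.1726 0.1997] F [-0.2 -0.5  0.4] w 0.0443 q6 -0.85
(0.4485, 0.1735, 0.066) [[318.50564128 182.25961291]]
(0.4515, 0.3538, 0.066) [[502.1039066  114.86131655]]
(0.5365, 0.265, 0.066) [[434.17324249 228.32817893]]
(0.451, 0.2628, 0.066) [[407.2176898  150.80775701]]
```

View pics/w6.png

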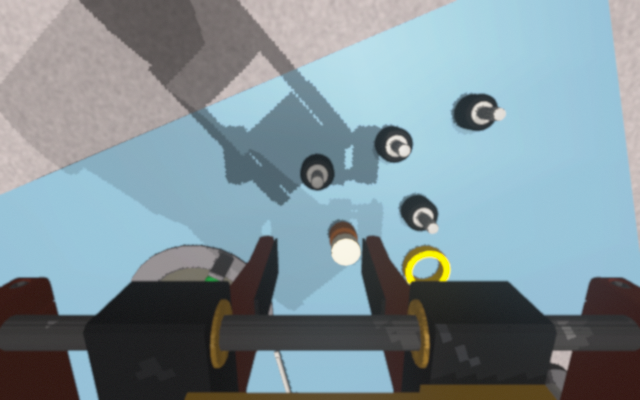

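Emit:
step_arm(
  slide=[
    [-0.1,0.02,-0.6],
    [-0.1,0.02,-1.3],
    [-0.1,0.02,-2.0],
    [-0.1,0.02,-2.7],
    [-0.1,0.02,-3.3],
    [-0.1,0.02,-3.8],
    [-0.1,0.02,-4.08],
    [-0.1,0.02,-4.08],
    [-0.1,0.02,-4.08],
    [-0.1,0.02,-4.08],
  ],
  twist=[0,0,0,0,0,0,0,0,0,0],
)

```text
clock: 10.13
tcp_pos: [0.4481, 0.173, 0.037]
tool_rot: [-0.932, 1.35, 0.918]
force: [0.1, 0.2, 0.4]
gripper_width: 0.0437
```

```bash
cat >> h.py <<'E'
def look(fn):
    o=st();im,c=cap("wrist",fn)
    t=o['tcp_pos'];z=im[180:300,240:400].copy()
    z=cv2.resize(z,None,fx=5,fy=5,interpolation=cv2.INTER_CUBIC)
    p=proj(c,[t[0],t[1],.066 if t[2]<.039 else .072])[0]; q=((p-[240,180])*5+2).round().astype(int)
    cv2.drawMarker(z,tuple(int(v) for v in q),(0,0,255),0,20,1); print('pred',p, 'zoomed',q)
    cv2.imwrite(f"pics/{fn}z.png",z)
    return o,im,c
E
python3 -c "
from h import *
look('w7')"
```

```text
t 10.13 tcp [0.4481 0.173  0.037 ] F [0.1 0.2 0.4] w 0.0437 q6 -0.84
pred [320.02795942 263.45676557] zoomed [402 419]
```

View pics/w7z.png

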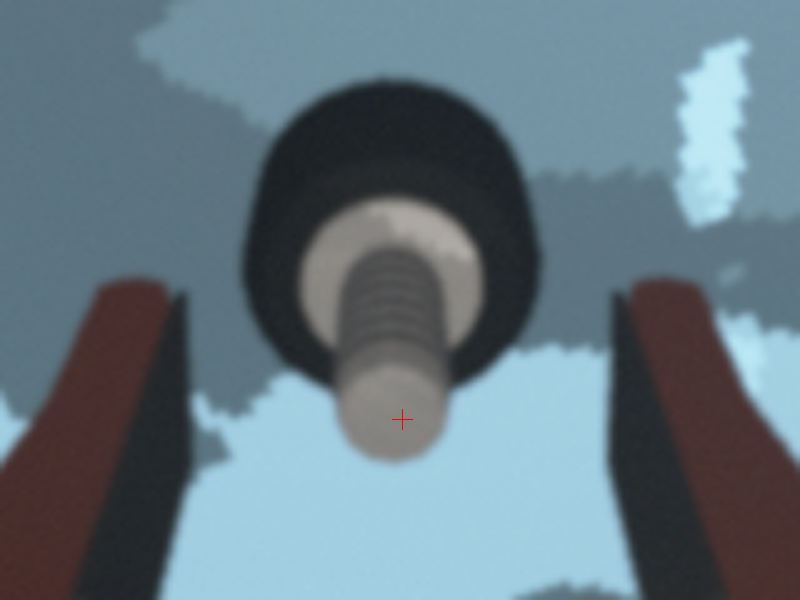

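Emit:
step_arm(
  slide=[
    [0,0,0],
    [0,0,0],
    [0,0,0],
    [0,0,0],
    [0,0,0],
    [0,0,0],
    [0,0,0.3],
    [0,0,0.8],
    [0,0,1.5],
    [0,0,2.2],
  ],
  twist=[0,0,0,0,0,0,0,0,0,0],
  claw=-1,
)

```text
clock: 11.02
tcp_pos: [0.4473, 0.1729, 0.1256]
tool_rot: [-0.932, 1.352, 0.919]
force: [1.7, 0.6, -0.8]
gripper_width: 0.0101
```

Emit:
step_arm(
  slide=[
    [0.2,-0.4,0.8],
    [0.5,-1.1,1.5],
    [0.9,-1.9,1.6],
    [1.3,-2.7,1.6],
    [1.8,-3.5,1.6],
    [2.2,-4.3,1.6],
    [2.6,-5.1,1.6],
    [3.0,-5.9,1.6],
    [3.2,-6.3,1.6],
    [3.2,-6.36,1.6],
  ],
  twist=[0,0,0,0,0,0,0,0,0,0],
)

```text
clock: 11.85
tcp_pos: [0.5766, -0.0846, 0.1893]
tool_rot: [-0.931, 1.353, 0.916]
force: [0.0, 0.4, -1.5]
gripper_width: 0.0098
```

```bash
cat >> h.py <<'E'
T=np.array([.5681,-.0414])
def tubview(fn):
    o,im,c=(st(),)+cap("wrist",fn)
    v=im.copy()
    p=proj(c,[T[0],T[1],.072])[0]; cv2.drawMarker(v,tuple(int(x) for x in p.round()),(0,0,255),0,9,1)
    for a in range(6):
        t=np.radians(40.8+60*a); p=proj(c,[T[0]+.0405*np.cos(t),T[1]+.0405*np.sin(t),.072])[0]
        cv2.drawMarker(v,tuple(int(x) for x in p.round()),(255,0,255),0,9,1)
    cv2.imwrite(f"pics/{fn}v.png",cv2.resize(v[40:300,180:460],None,fx=2.2,fy=2.2,interpolation=cv2.INTER_CUBIC))
    return o,im,c
E
python3 -c "
from h import *
tubview('w8')"
```

```text
t 11.85 tcp [ 0.5766 -0.0846  0.1893] F [ 0.   0.4 -1.5] w 0.0098 q6 -1.36
```

View pics/w8v.png

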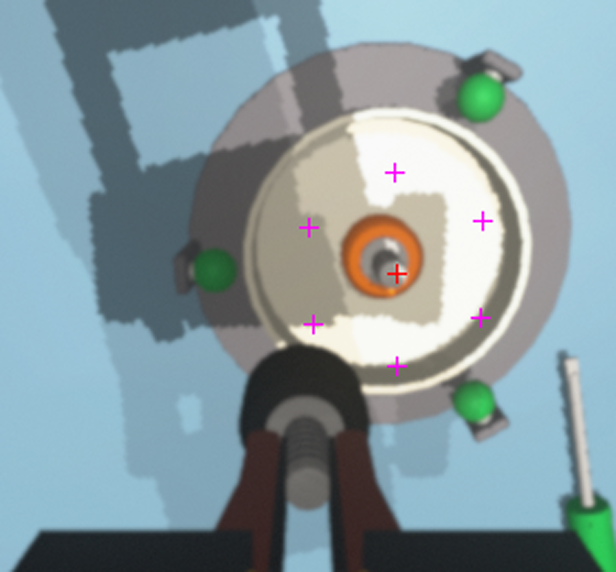

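Emit:
step_arm(
  slide=[
    [0,0.08,-0.4],
    [0,0.08,-1.0],
    [0,0.08,-1.6],
    [0,0.08,-2.1],
    [0,0.08,-2.4],
    [0,0.08,-2.5],
    [0,0.08,-2.5],
    [0,0.08,-2.5],
    [0,0.08,-2.5],
    [0,0.08,-2.5],
  ],
  twist=[0,0,0,0,0,0,0,0,0,0],
)

```text
clock: 12.73
tcp_pos: [0.5763, -0.0801, 0.0903]
tool_rot: [-0.931, 1.352, 0.916]
force: [-0.1, -0.8, -1.4]
gripper_width: 0.0101
```

```bash
python3 -c "
from h import *
look('w9')"
```

```text
t 12.73 tcp [ 0.5763 -0.0801  0.0903] F [-0.1 -0.8 -1.4] w 0.0101 q6 -1.35
pred [319.42187773 228.9939217 ] zoomed [399 247]
```

View pics/w9.png

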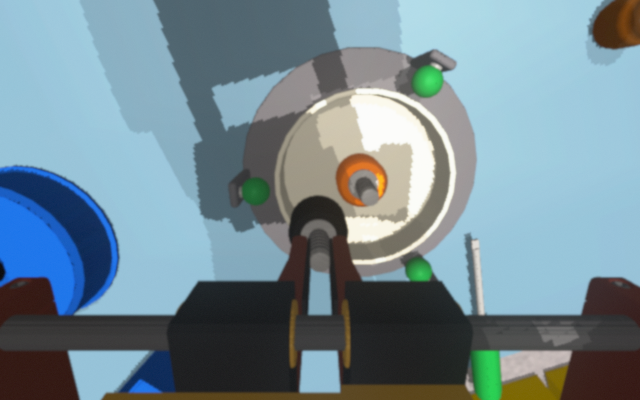

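Emit:
step_arm(
  slide=[
    [0,-0.03,-0.1],
    [0,-0.03,-0.4],
    [0,-0.03,-0.7],
    [0,-0.03,-0.95],
    [0,-0.03,-1.1],
    [0,-0.03,-1.17],
    [0,-0.03,-1.19],
    [0,-0.03,-1.19],
    [0,-0.03,-1.19],
    [0,-0.03,-1.19],
  ],
  twist=[0,0,0,0,0,0,0,0,0,0],
)

```text
clock: 13.62
tcp_pos: [0.5763, -0.0814, 0.0425]
tool_rot: [-0.931, 1.352, 0.916]
force: [-0.8, 0.0, 4.2]
gripper_width: 0.0101
```

```bash
python3 -c "
from h import *
tubview('w10')"
```

```text
t 13.62 tcp [ 0.5763 -0.0814  0.0425] F [-0.8  0.   4.2] w 0.0101 q6 -1.36
```

View pics/w10v.png

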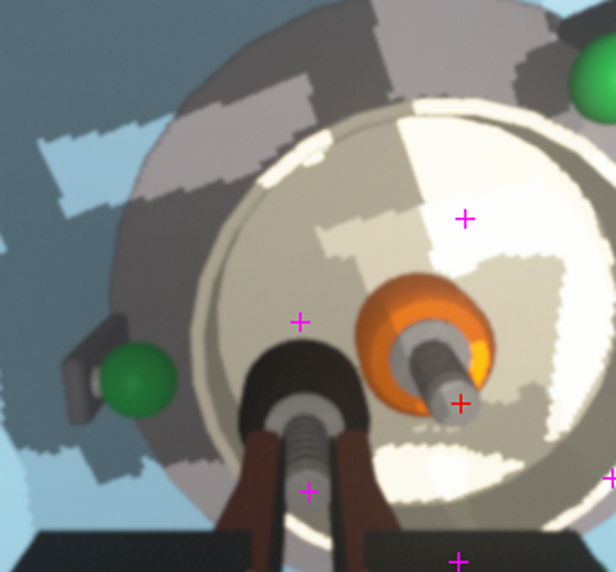

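Emit:
step_arm(
  slide=[
    [0,0,0],
    [0,0,0],
    [0,0,0],
    [0,0,0.3],
    [0,0,0.8],
    [0,0,1.5],
    [0,0,2.2],
    [0,0,2.9],
    [-0.2,0.5,3.6],
    [-0.45,1.2,3.9],
  ],
  twist=[0,0,0,0,0,0,0,0,0,0],
  claw=-0.45,
)

```text
clock: 14.5
tcp_pos: [0.5605, -0.0345, 0.2031]
tool_rot: [-0.932, 1.348, 0.91]
force: [1.5, -0.0, 0.3]
gripper_width: 0.024
```

Emit:
step_arm(
  slide=[
    [-0.3,0.8,0],
    [-0.6,1.7,0],
    [-0.9,2.6,0],
    [-1.2,3.5,0],
    [-1.6,4.4,0],
    [-1.9,5.3,0],
    [-2.2,6.1,0],
    [-2.5,6.9,0],
    [-2.68,7.35,0],
    [-2.68,7.35,0],
  ],
  twist=[0,0,0,0,0,0,0,0,0,0],
  claw=0,
)

```text
clock: 15.33
tcp_pos: [0.4521, 0.2626, 0.2039]
tool_rot: [-0.934, 1.346, 0.913]
force: [0.2, -0.4, 0.3]
gripper_width: 0.0439
```

```bash
cat >> h.py <<'E'
F={'B':(.451,.2628),'C':(.5365,.265),'D':(.4515,.3538)}
def feetview(fn):
    o,im,c=(st(),)+cap("wrist",fn); v=im.copy()
    for k,P in F.items():
        p=proj(c,[*P,.066])[0]; print(k,p.round(1)); cv2.drawMarker(v,tuple(int(x) for x in p.round()),(0,0,255),0,7,1)
    cv2.imwrite(f"pics/{fn}v.png",v)
    return o,im,c
E
python3 -c "
from h import *
feetview('w11')"
```

```text
t 15.33 tcp [0.4521 0.2626 0.2039] F [ 0.2 -0.4  0.3] w 0.0439 q6 -0.67
B [318.1 182.1]
C [350.1 254.5]
D [406.7 148.2]
```

View pics/w11v.png

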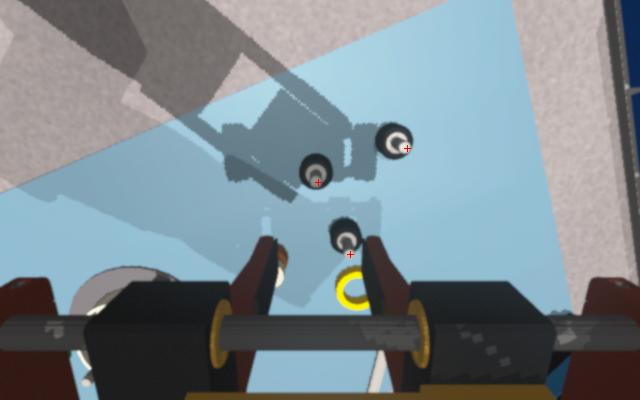

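Emit:
step_arm(
  slide=[
    [-0.05,0,-0.6],
    [-0.05,0,-1.3],
    [-0.05,0,-2.0],
    [-0.05,0,-2.7],
    [-0.05,0,-3.4],
    [-0.05,0,-3.9],
    [-0.05,0,-4.18],
    [-0.05,0,-4.18],
    [-0.05,0,-4.18],
    [-0.05,0,-4.18],
  ],
  twist=[0,0,0,0,0,0,0,0,0,0],
)

```text
clock: 16.22
tcp_pos: [0.4518, 0.2611, 0.0378]
tool_rot: [-0.934, 1.344, 0.911]
force: [-0.3, -0.1, -0.3]
gripper_width: 0.0437
```

```bash
python3 -c "
from h import *
look('w12')"
```

```text
t 16.22 tcp [0.4518 0.2611 0.0378] F [-0.3 -0.1 -0.3] w 0.0437 q6 -0.67
pred [320.15201937 263.16052315] zoomed [403 418]
```

View pics/w12z.png

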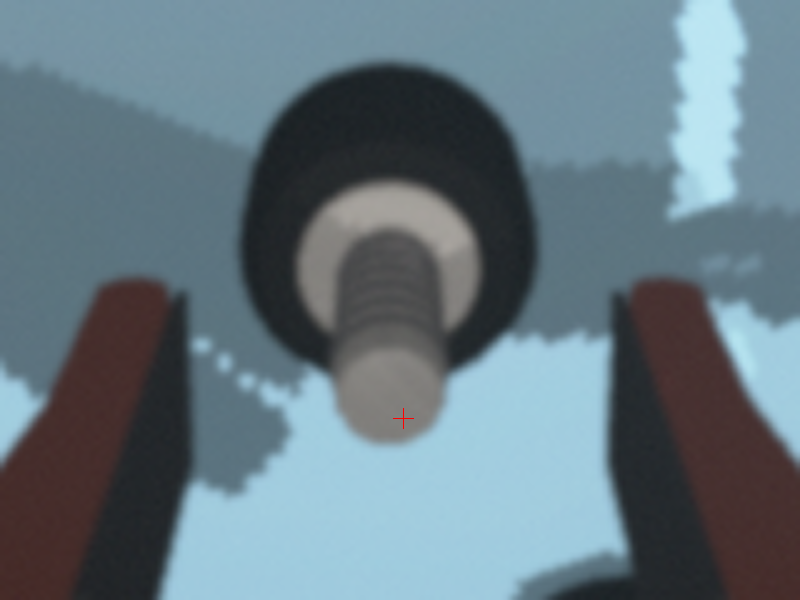

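Emit:
step_arm(
  slide=[
    [-0.05,0.02,0],
    [-0.05,0.02,0],
    [-0.05,0.02,0],
    [-0.05,0.02,0],
    [-0.05,0.02,0],
    [-0.05,0.02,0],
    [-0.05,0.02,0],
    [-0.05,0.02,0],
    [-0.05,0.02,0],
    [-0.05,0.02,0],
  ],
  twist=[0,0,0,0,0,0,0,0,0,0],
  claw=-1,
)

```text
clock: 17.1
tcp_pos: [0.4499, 0.2621, 0.0381]
tool_rot: [-0.934, 1.344, 0.911]
force: [-0.3, -1.4, 3.1]
gripper_width: 0.0096
```

```bash
python3 -c "
from h import *
look('w13')"
```

```text
t 17.1 tcp [0.4499 0.2621 0.0381] F [-0.3 -1.4  3.1] w 0.0096 q6 -0.66
pred [320.16249324 262.9266615 ] zoomed [403 417]
```

View pics/w13z.png

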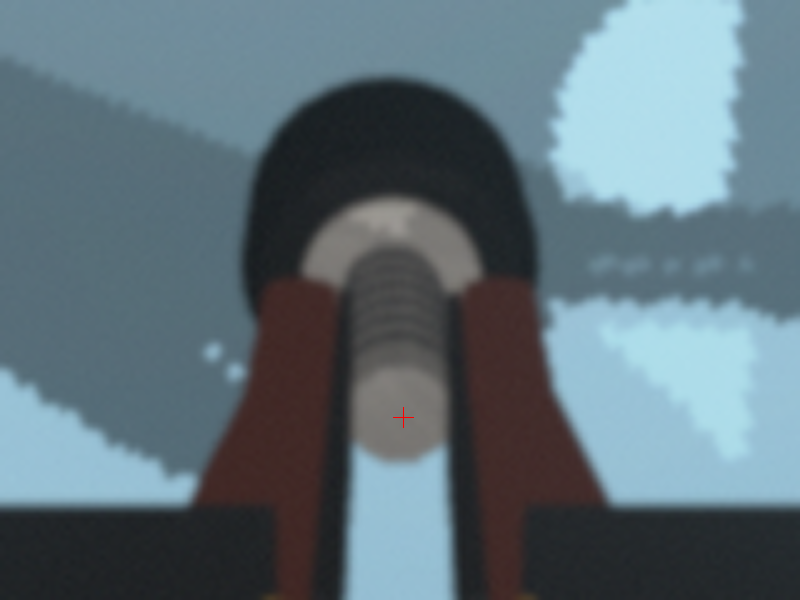

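Emit:
step_arm(
  slide=[
    [0,0,0.4],
    [0,0,1.0],
    [0,0,1.7],
    [0,0,2.4],
    [0.2,-0.5,3.1],
    [0.4,-1.3,3.7],
    [0.6,-2.2,3.9],
    [0.8,-3.1,3.9],
    [1.0,-4.0,3.9],
    [1.3,-4.9,3.9],
  ],
  twist=[0,0,0,0,0,0,0,0,0,0],
)

```text
clock: 17.98
tcp_pos: [0.5012, 0.0646, 0.1941]
tool_rot: [-0.934, 1.344, 0.912]
force: [0.8, 1.2, -0.9]
gripper_width: 0.0097
```

Emit:
step_arm(
  slide=[
    [0.2,-0.8,0],
    [0.4,-1.6,0],
    [0.6,-2.4,0],
    [0.8,-3.0,0],
    [0.9,-3.3,0],
    [0.9,-3.37,0],
    [0.9,-3.37,0],
    [0.9,-3.37,0],
    [0.9,-3.37,0],
    [0.9,-3.37,0],
  ],
  twist=[0,0,0,0,0,0,0,0,0,0],
)

```text
clock: 18.82
tcp_pos: [0.5369, -0.0689, 0.1941]
tool_rot: [-0.935, 1.343, 0.914]
force: [-1.0, 0.9, -0.4]
gripper_width: 0.0099
```

```bash
python3 -c "
from h import *
tubview('w14')"
```

```text
t 18.82 tcp [ 0.5369 -0.0689  0.1941] F [-1.   0.9 -0.4] w 0.0099 q6 -1.35
```

View pics/w14v.png

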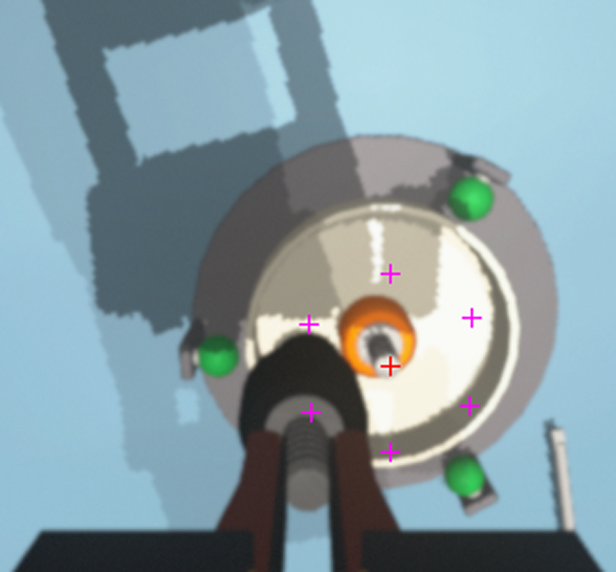

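Emit:
step_arm(
  slide=[
    [0.02,0.02,-0.4],
    [0.02,0.02,-1.0],
    [0.02,0.02,-1.6],
    [0.02,0.02,-2.1],
    [0.02,0.02,-2.5],
    [0.02,0.02,-2.6],
    [0.02,0.02,-2.6],
    [0.02,0.02,-2.6],
    [0.02,0.02,-2.6],
    [0.02,0.02,-2.6],
  ],
  twist=[0,0,0,0,0,0,0,0,0,0],
)

```text
clock: 19.7
tcp_pos: [0.5387, -0.0683, 0.0914]
tool_rot: [-0.937, 1.341, 0.912]
force: [1.2, 0.5, -1.8]
gripper_width: 0.0098
```

Target (0.5378,-0.0681,0.0435).

Emit:
step_arm(
  slide=[
    [-0.02,0,-0.1],
    [-0.02,0,-0.4],
    [-0.02,0,-0.7],
    [-0.02,0,-0.95],
    [-0.02,0,-1.1],
    [-0.02,0,-1.17],
    [-0.02,0,-1.2],
    [-0.02,0,-1.2],
    [-0.02,0,-1.2],
    [-0.02,0,-1.2],
  ],
  twist=[0,0,0,0,0,0,0,0,0,0],
)

```text
clock: 20.53
tcp_pos: [0.5388, -0.0687, 0.0441]
tool_rot: [-0.937, 1.34, 0.911]
force: [-2.0, -0.8, 12.1]
gripper_width: 0.0095
```

```bash
python3 -c "
from h import *
tubview('w15')"
```

```text
t 20.53 tcp [ 0.5388 -0.0687  0.0441] F [-2.  -0.8 12.1] w 0.0095 q6 -1.35
```

View pics/w15v.png

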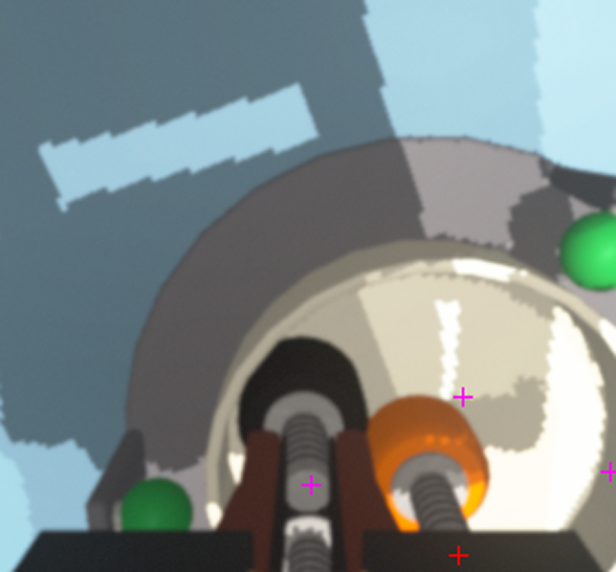

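Emit:
step_arm(
  slide=[
    [0,0,0],
    [0,0,0],
    [0,0,0],
    [0,0,0.3],
    [0,0,0.8],
    [0,0,1.5],
    [0,0,2.2],
    [0,0,2.9],
    [0,0.5,3.6],
    [0,1.2,3.9],
  ],
  twist=[0,0,0,0,0,0,0,0,0,0],
  claw=-0.45,
)

```text
clock: 21.42
tcp_pos: [0.5406, -0.0216, 0.2045]
tool_rot: [-0.938, 1.337, 0.905]
force: [0.4, -0.3, 0.6]
gripper_width: 0.0241
```

Emit:
step_arm(
  slide=[
    [0,0.8,0],
    [0,1.7,0],
    [0,2.6,0],
    [0,3.5,0],
    [0,4.4,0],
    [0,5.3,0],
    [0,6.2,0],
    [0,6.9,0],
    [-0.1,7.1,0],
    [-0.1,7.1,0],
  ],
  twist=[0,0,0,0,0,0,0,0,0,0],
  claw=0,
)

```text
clock: 22.25
tcp_pos: [0.5356, 0.2641, 0.2047]
tool_rot: [-0.94, 1.336, 0.908]
force: [0.2, -0.3, -0.1]
gripper_width: 0.0441
```

```bash
python3 -c "
from h import *
o,im,c=feetview('w16'); print(c['extrinsics'].tolist())"
```

```text
t 22.25 tcp [0.5356 0.2641 0.2047] F [ 0.2 -0.3 -0.1] w 0.0441 q6 -0.74
B [282.3  98.7]
C [319.  182.1]
D [376.9  59.7]
[[0.36774646893120566, 0.9298539949437675, 0.011579407400539568, -0.44484964782575276], [0.8831374656103425, -0.3531164822008967, 0.30883161566362854, -0.41985973288944917], [0.2912571911970125, -0.10334552764963646, -0.9510462399330789, 0.26554757567133025], [0.0, 0.0, 0.0, 1.0]]
```

View pics/w16v.png

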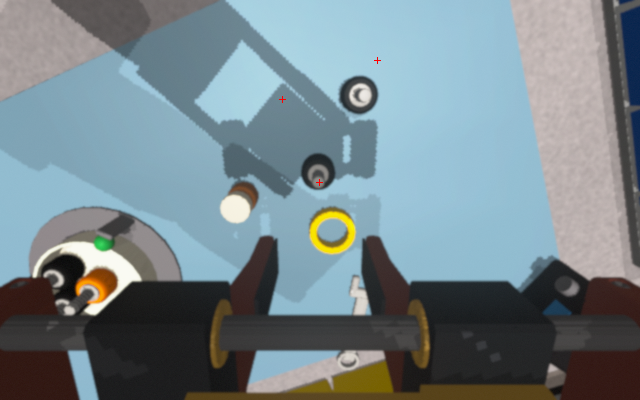

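```bash
python3 - <<'E'
from h import *
from scipy.spatial.transform import Rotation as R
for r in [[-0.931,1.361,.93],[-0.931,1.359,.926],[-.934,1.35,.92],[-.931,1.352,.916],[-.934,1.344,.911],[-.937,1.34,.911],[-.94,1.336,.908],manip.get_obs()['tool_rot']]:
    print(R.from_rotvec(r).as_matrix()[:,0].round(4))
c=imaging.calibration('wrist')
for u in [(355.5,95.5),(357,97)]:print(atz(c,u,.066).round(4))
E
```

```text
[ 1.7e-03  4.0e-04 -1.0e+00]
[ 5.3e-03 -1.0e-04 -1.0e+00]
[ 1.570e-02  4.000e-04 -9.999e-01]
[ 1.580e-02 -3.000e-04 -9.999e-01]
[ 0.0249 -0.     -0.9997]
[ 2.840e-02  2.000e-04 -9.996e-01]
[ 3.350e-02 -7.000e-04 -9.994e-01]
[ 0.0332 -0.0016 -0.9994]
[0.4732 0.3244 0.066 ]
[0.475  0.3252 0.066 ]
```

Emit:
step_arm(
  slide=[
    [-0.07,0.05,-0.6],
    [-0.07,0.05,-1.3],
    [-0.07,0.05,-2.0],
    [-0.07,0.05,-2.7],
    [-0.07,0.05,-3.4],
    [-0.07,0.05,-3.9],
    [-0.07,0.05,-4.18],
    [-0.07,0.05,-4.18],
    [-0.07,0.05,-4.18],
    [-0.07,0.05,-4.18],
  ],
  twist=[0,0,0,0,0,0,0,0,0,0],
)

```text
clock: 23.13
tcp_pos: [0.5341, 0.2644, 0.0388]
tool_rot: [-0.939, 1.336, 0.906]
force: [0.4, -0.7, -0.4]
gripper_width: 0.0437
```

```bash
python3 -c "
from h import *
look('w17')"
```

```text
t 23.13 tcp [0.5341 0.2644 0.0388] F [ 0.4 -0.7 -0.4] w 0.0437 q6 -0.73
pred [320.22021068 262.67053192] zoomed [403 415]
```

View pics/w17z.png

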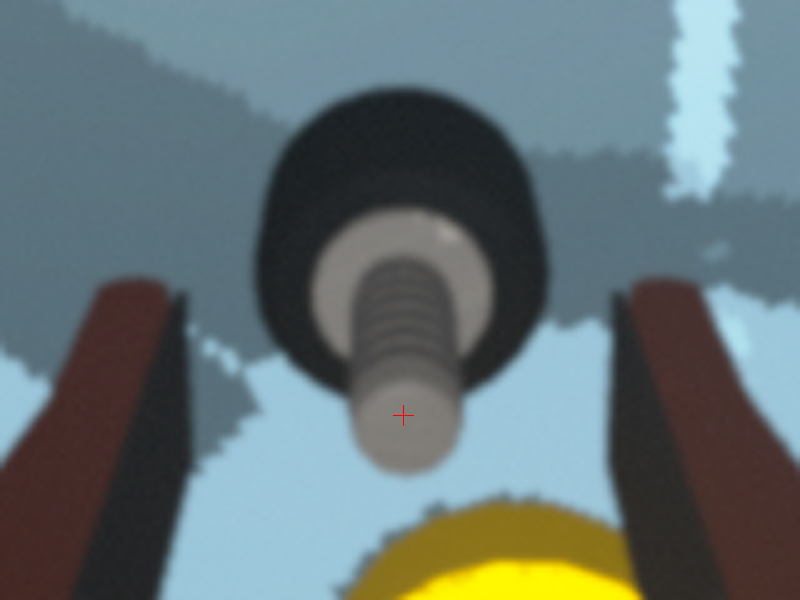

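Emit:
step_arm(
  slide=[
    [0,0,0],
    [0,0,0],
    [0,0,0],
    [0,0,0],
    [0,0,0],
    [0,0,0],
    [0,0,0.3],
    [0,0,0.8],
    [0,0,1.5],
    [0,0,2.2],
  ],
  twist=[0,0,0,0,0,0,0,0,0,0],
  claw=-1,
)

```text
clock: 24.02
tcp_pos: [0.5335, 0.2644, 0.1279]
tool_rot: [-0.939, 1.337, 0.906]
force: [0.6, 0.8, -0.6]
gripper_width: 0.0093
```

Emit:
step_arm(
  slide=[
    [0,0,0.8],
    [0,0,1.5],
    [0,-0.5,1.8],
    [0,-1.3,1.8],
    [0,-2.1,1.8],
    [0,-2.9,1.8],
    [0,-3.7,1.8],
    [0,-4.5,1.8],
    [0,-5.3,1.8],
    [0,-6.0,1.8],
  ],
  twist=[0,0,-1.2,-2.4,-3.6,-4.8,-6.0,-7.2,-8.4,-9.6],
)

```text
clock: 24.85
tcp_pos: [0.533, 0.0226, 0.2007]
tool_rot: [-0.297, 1.536, 0.251]
force: [0.1, -0.2, -1.0]
gripper_width: 0.0088
```

Emit:
step_arm(
  slide=[
    [0,0,0],
    [0,0,0],
    [0,0,0],
    [0,0,0],
    [0,0,0],
    [0,0,0],
    [0,0,0],
    [0,0,0],
    [0,0,0],
    [0,0,0],
  ],
  twist=[-1.4,-2.8,-4.2,-5.6,-7.0,-8.4,-9.8,-11.2,-12.6,-13.2],
)

```text
clock: 25.68
tcp_pos: [0.5328, 0.0226, 0.2014]
tool_rot: [0.605, 1.479, -0.659]
force: [-0.6, 0.4, -1.0]
gripper_width: 0.0088
```

```bash
python3 - <<'E'
from h import *
from scipy.spatial.transform import Rotation as R
o=st();m=R.from_rotvec(o['tool_rot']).as_matrix();print(m.round(3),np.degrees(np.arctan2(m[1,2],m[0,2])),o['q'].round(3))
E
```

```text
t 25.68 tcp [0.5328 0.0226 0.2014] F [-0.6  0.4 -1. ] w 0.0088 q6 0.86
[[-0.015  0.723  0.691]
 [-0.03   0.69  -0.723]
 [-0.999 -0.032  0.011]] -46.30179712664925 [ 0.039  0.294  1.818 -0.034  1.046  0.864]
```

Emit:
step_arm(
  slide=[
    [0.3,0,0],
    [0.6,0,0],
    [0.6,0,0],
    [0.6,0,0],
    [0.6,0,0],
    [0.6,0,0],
    [0.6,0,0],
    [0.6,0,0],
    [0.6,0,0],
    [0.6,0,0],
  ],
  twist=[-1.4,-2.8,-4.2,-5.6,-7.0,-8.0,-8.0,-8.0,-8.0,-8.0],
)

```text
clock: 26.52
tcp_pos: [0.5567, 0.0226, 0.2016]
tool_rot: [1.136, 1.254, -1.189]
force: [-0.2, 0.3, -0.9]
gripper_width: 0.0091
```

```bash
cat >> h.py <<'E'
from scipy.spatial.transform import Rotation as R
def tool():
    o=manip.get_obs();m=R.from_rotvec(o['tool_rot']).as_matrix();print('tilt',m[:2,0].round(4),'jaw',np.degrees(np.arctan2(m[1,2],m[0,2])).round(1));return m
E
python3 -c "
from h import *
tool();tubview('w18')"
```

```text
tilt [-0.031  -0.0135] jaw -86.2
t 26.52 tcp [0.5567 0.0226 0.2016] F [-0.2  0.3 -0.9] w 0.0091 q6 1.54
```

View pics/w18v.png

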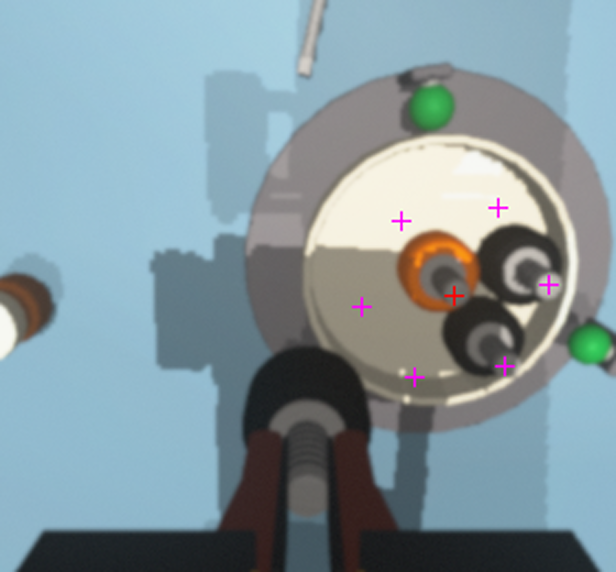

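Emit:
step_arm(
  slide=[
    [0.14,-0.4,0],
    [0.14,-0.6,-0.3],
    [0.14,-0.6,-1.0],
    [0.14,-0.6,-1.7],
    [0.14,-0.6,-2.3],
    [0.14,-0.6,-2.7],
    [0.14,-0.6,-2.8],
    [0.14,-0.6,-2.8],
    [0.14,-0.6,-2.8],
    [0.14,-0.6,-2.8],
  ],
  twist=[0,0,0,0,0,0,0,0,0,0],
)

```text
clock: 27.4
tcp_pos: [0.5633, -0.0014, 0.0906]
tool_rot: [1.137, 1.252, -1.188]
force: [0.9, -0.2, -0.2]
gripper_width: 0.0091
```

```bash
python3 -c "
from h import *
tool();tubview('w19')"
```

```text
tilt [-0.0291 -0.0135] jaw -86.2
t 27.4 tcp [ 0.5633 -0.0014  0.0906] F [ 0.9 -0.2 -0.2] w 0.0091 q6 1.5
```

View pics/w19v.png

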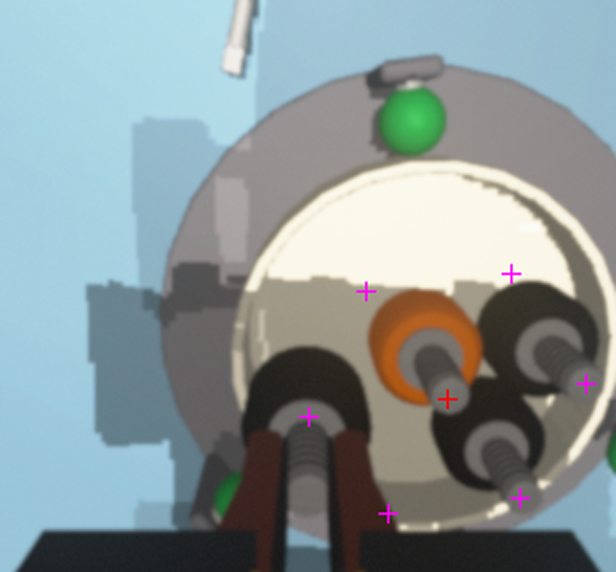

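Descend (x -1 mm) to the floor at TCP z≈0.0445.

Emit:
step_arm(
  slide=[
    [-0.02,0,-0.1],
    [-0.02,0,-0.4],
    [-0.02,0,-0.7],
    [-0.02,0,-0.9],
    [-0.02,0,-1.0],
    [-0.02,0,-1.1],
    [-0.02,0,-1.18],
    [-0.02,0,-1.2],
    [-0.02,0,-1.2],
    [-0.02,0,-1.2],
  ],
  twist=[0,0,0,0,0,0,0,0,0,0],
)

```text
clock: 28.28
tcp_pos: [0.5637, -0.0015, 0.0442]
tool_rot: [1.138, 1.25, -1.186]
force: [-2.6, 0.5, 12.5]
gripper_width: 0.0096
```

```bash
python3 -c "
from h import *
tool();tubview('w20')"
```

```text
tilt [-0.0268 -0.0137] jaw -86.2
t 28.28 tcp [ 0.5637 -0.0015  0.0442] F [-2.6  0.5 12.5] w 0.0096 q6 1.5
```

View pics/w20v.png

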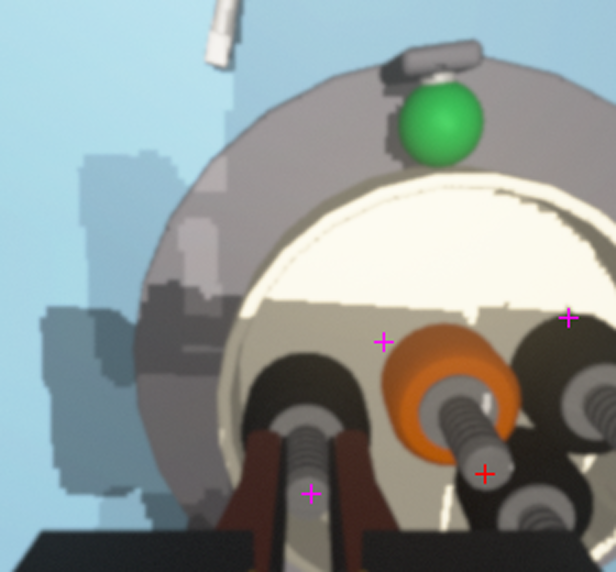

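Emit:
step_arm(
  slide=[
    [0,0,0],
    [0,0,0],
    [0,0,0],
    [0,0,0.3],
    [0,0,0.8],
    [0,0,1.5],
    [0,0,2.2],
    [0,0,2.9],
    [-0.2,0.5,3.6],
    [-0.4,1.2,3.9],
  ],
  twist=[0,0,0,0,0,0,0,0,0,0],
  claw=-0.45,
)

```text
clock: 29.17
tcp_pos: [0.5495, 0.0457, 0.2045]
tool_rot: [1.143, 1.245, -1.184]
force: [0.5, -0.1, -0.5]
gripper_width: 0.0242
```

Emit:
step_arm(
  slide=[
    [-0.2,0.8,0],
    [-0.4,1.6,0],
    [-0.6,2.4,0],
    [-0.8,3.3,0],
    [-1.1,4.2,0],
    [-1.3,5.1,0],
    [-1.6,6.0,0],
    [-1.8,6.7,0],
    [-1.85,6.9,0],
    [-1.85,6.95,0],
  ],
  twist=[0,0,0,0,0,0,0,0,0,0],
  claw=0,
)

```text
clock: 30.0
tcp_pos: [0.4748, 0.3253, 0.2049]
tool_rot: [1.141, 1.246, -1.182]
force: [-0.1, -0.1, 0.2]
gripper_width: 0.0438
```

```bash
python3 -c "
from h import *
tool();F={'D':(.474,.325)};import h;h.F=F;feetview('w21')"
```

```text
tilt [-0.0211 -0.0135] jaw -86.2
t 30.0 tcp [0.4748 0.3253 0.2049] F [-0.1 -0.1  0.2] w 0.0438 q6 2.08
D [318.6 181. ]
```

View pics/w21v.png

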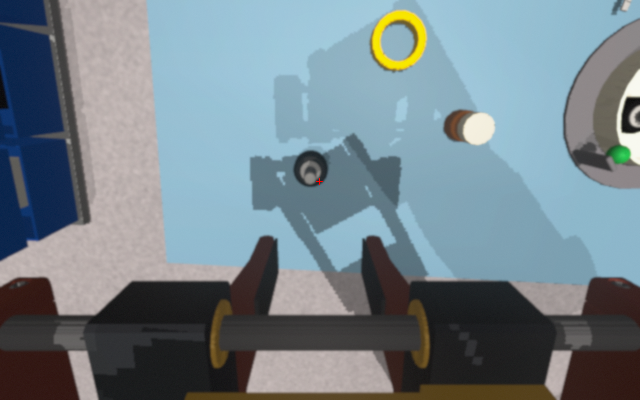

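```bash
python3 -c "
from h import *
c=imaging.calibration('wrist');print(atz(c,(311,177.5),.066))
im=cv2.imread('pics/w21.png');cv2.imwrite('pics/w21z.png',cv2.resize(im[140:220,270:370],None,fx=6,fy=6,interpolation=cv2.INTER_CUBIC))"
```

```text
[0.47759084 0.33162934 0.066     ]
```

View pics/w21z.png

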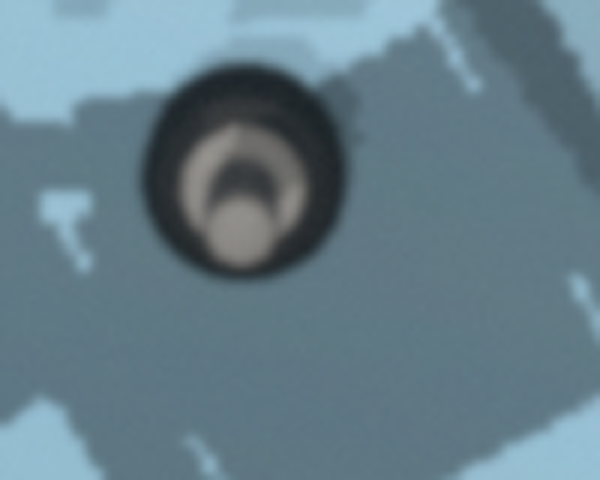

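Emit:
step_arm(
  slide=[
    [0.05,0.18,-0.6],
    [0.05,0.18,-1.3],
    [0.05,0.18,-2.0],
    [0.05,0.18,-2.7],
    [0.05,0.18,-3.4],
    [0.05,0.18,-3.9],
    [0.05,0.18,-4.2],
    [0.05,0.18,-4.2],
    [0.05,0.18,-4.2],
    [0.05,0.18,-4.2],
  ],
  twist=[0,0,0,0,0,0,0,0,0,0],
)

```text
clock: 30.88
tcp_pos: [0.4784, 0.3315, 0.0381]
tool_rot: [1.143, 1.245, -1.182]
force: [0.2, 0.4, 0.6]
gripper_width: 0.0437
```

```bash
python3 -c "
from h import *
tool();look('w22')"
```

```text
tilt [-0.0195 -0.0128] jaw -86.3
t 30.88 tcp [0.4784 0.3315 0.0381] F [0.2 0.4 0.6] w 0.0437 q6 2.09
pred [321.16954135 258.12068996] zoomed [408 393]
```

View pics/w22z.png

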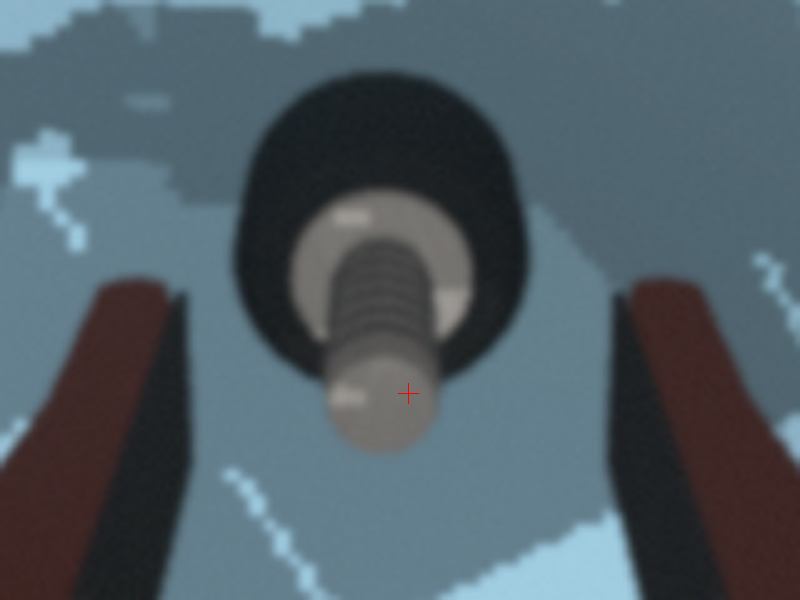

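Emit:
step_arm(
  slide=[
    [-0.02,0.07,0],
    [-0.02,0.07,0],
    [-0.02,0.07,0],
    [-0.02,0.07,0],
    [-0.02,0.07,0],
    [-0.02,0.07,0],
    [-0.02,0.07,0],
    [-0.02,0.07,0],
    [-0.02,0.07,0],
    [-0.02,0.07,0],
  ],
  twist=[0,0,0,0,0,0,0,0,0,0],
  claw=-1,
)

```text
clock: 31.77
tcp_pos: [0.4778, 0.3346, 0.0385]
tool_rot: [1.144, 1.245, -1.181]
force: [-0.5, -0.6, 2.6]
gripper_width: 0.0097
```

```bash
python3 -c "
from h import *
tool();look('w23')"
```

```text
tilt [-0.0188 -0.0123] jaw -86.3
t 31.77 tcp [0.4778 0.3346 0.0385] F [-0.5 -0.6  2.6] w 0.0097 q6 2.1
pred [321.12901076 257.77307464] zoomed [408 391]
```

View pics/w23z.png

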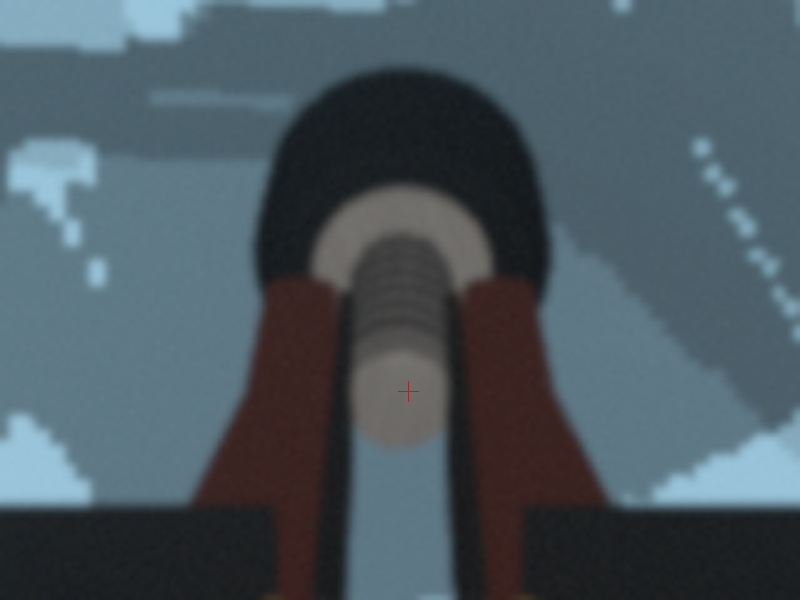

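Emit:
step_arm(
  slide=[
    [0,0,0.4],
    [0,0,1.0],
    [0,0,1.7],
    [0,0,2.4],
    [0.2,-0.5,3.1],
    [0.5,-1.3,3.7],
    [0.8,-2.1,3.9],
    [1.1,-3.0,3.9],
    [1.4,-3.9,3.9],
    [1.7,-4.8,3.9],
  ],
  twist=[0,0,0,0,0,0,0,0,0,0],
)

```text
clock: 32.65
tcp_pos: [0.5459, 0.1411, 0.1945]
tool_rot: [1.143, 1.245, -1.18]
force: [0.0, 0.4, 0.1]
gripper_width: 0.01
```

Emit:
step_arm(
  slide=[
    [0.3,-0.8,0],
    [0.6,-1.7,0],
    [0.9,-2.5,0],
    [1.1,-3.2,0],
    [1.2,-3.7,0],
    [1.3,-3.9,0],
    [1.34,-3.94,0],
    [1.34,-3.94,0],
    [1.34,-3.94,0],
    [1.34,-3.94,0],
  ],
  twist=[0,0,0,0,0,0,0,0,0,0],
)

```text
clock: 33.48
tcp_pos: [0.5991, -0.0152, 0.1944]
tool_rot: [1.142, 1.246, -1.179]
force: [-0.4, 0.2, -0.8]
gripper_width: 0.0097
```

```bash
python3 -c "
from h import *
tool();tubview('w24')"
```

```text
tilt [-0.0191 -0.012 ] jaw -86.2
t 33.48 tcp [ 0.5991 -0.0152  0.1944] F [-0.4  0.2 -0.8] w 0.0097 q6 1.47
```

View pics/w24v.png

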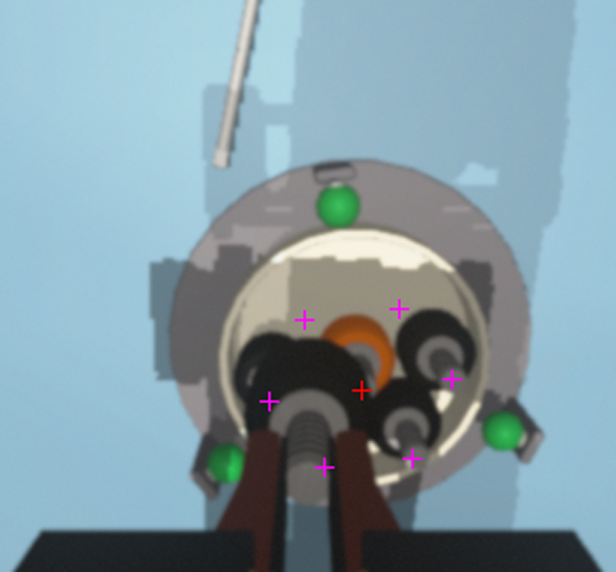

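Emit:
step_arm(
  slide=[
    [0,0,-0.4],
    [0,0,-1.0],
    [0,0,-1.6],
    [0,0,-2.1],
    [0,0,-2.4],
    [0,0,-2.5],
    [0,0,-2.5],
    [0,0,-2.5],
    [0,0,-2.5],
    [0,0,-2.5],
  ],
  twist=[0,0,0,0,0,0,0,0,0,0],
)

```text
clock: 34.37
tcp_pos: [0.6001, -0.0152, 0.0958]
tool_rot: [1.143, 1.244, -1.178]
force: [-0.4, 0.4, -0.1]
gripper_width: 0.0096
```

```bash
python3 -c "
from h import *
tool();tubview('w25')"
```

```text
tilt [-0.0168 -0.0122] jaw -86.2
t 34.37 tcp [ 0.6001 -0.0152  0.0958] F [-0.4  0.4 -0.1] w 0.0096 q6 1.48
```

View pics/w25v.png

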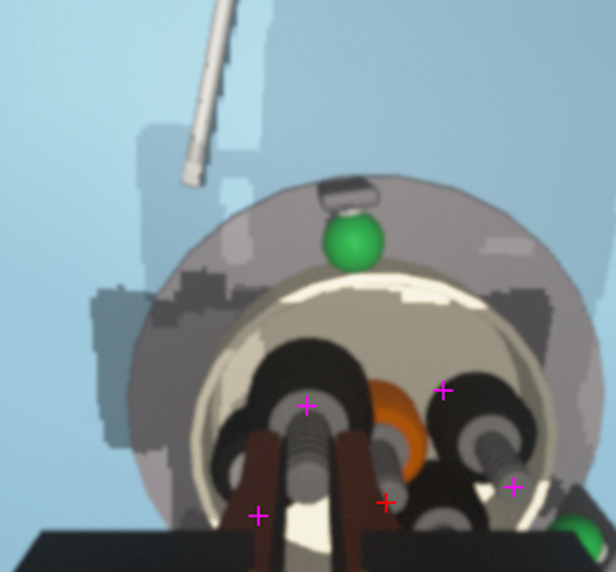

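Emit:
step_arm(
  slide=[
    [-0.02,0,-0.1],
    [-0.02,0,-0.4],
    [-0.02,0,-0.7],
    [-0.02,0,-0.9],
    [-0.02,0,-1.05],
    [-0.02,0,-1.18],
    [-0.02,0,-1.27],
    [-0.02,0,-1.31],
    [-0.02,0,-1.31],
    [-0.02,0,-1.31],
  ],
  twist=[0,0,0,0,0,0,0,0,0,0],
)

```text
clock: 35.25
tcp_pos: [0.6003, -0.0155, 0.0444]
tool_rot: [1.144, 1.242, -1.177]
force: [-1.8, -0.7, 8.1]
gripper_width: 0.0099
```

```bash
python3 -c "
from h import *
tool();tubview('w26')"
```

```text
tilt [-0.0149 -0.0125] jaw -86.2
t 35.25 tcp [ 0.6003 -0.0155  0.0444] F [-1.8 -0.7  8.1] w 0.0099 q6 1.48
```

View pics/w26v.png

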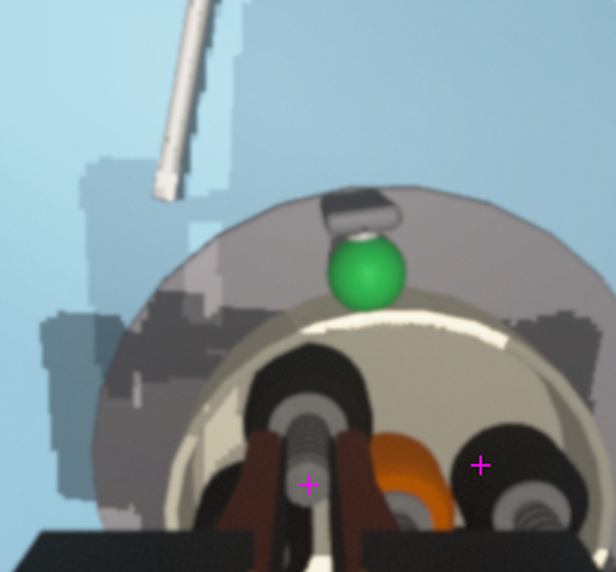

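Emit:
step_arm(
  slide=[
    [0,0,0],
    [0,0,0],
    [0,0,0],
    [0,0,0.3],
    [0,0,0.8],
    [0,0,1.5],
    [0,0,2.2],
    [0,0,2.9],
    [-0.5,-0.1,3.6],
    [-1.2,-0.3,3.9],
  ],
  twist=[0,0,0,0,0,0,0,0,0,0],
  claw=-0.45,
)

```text
clock: 36.13
tcp_pos: [0.5553, -0.0272, 0.2048]
tool_rot: [1.146, 1.237, -1.171]
force: [-0.7, -1.2, 0.9]
gripper_width: 0.0243
```

Emit:
step_arm(
  slide=[
    [-0.5,-0.1,0],
    [-1.1,-0.2,0],
    [-1.6,-0.4,0],
    [-1.6,-0.5,0],
    [-1.6,-0.5,0],
    [-1.6,-0.5,0],
    [-1.6,-0.5,0],
    [-1.6,-0.5,0],
    [-1.6,-0.5,0],
    [-1.6,-0.5,0],
  ],
  twist=[0,0,0,0,0,0,0,0,0,0],
  claw=0,
)

```text
clock: 36.97
tcp_pos: [0.4916, -0.047, 0.2046]
tool_rot: [1.146, 1.238, -1.171]
force: [1.1, 0.2, -0.3]
gripper_width: 0.0438
```

```bash
python3 -c "
from h import *
tool();o,im,c=tubview('w27');print(proj(c,[.518,-.33,.06]))
for a,ce,b in noses(im,c): print(a,ce,atz(c,ce,.047).round(4))
cap('scene','s2')"
```

```text
tilt [-0.0082 -0.0127] jaw -86.1
t 36.97 tcp [ 0.4916 -0.047   0.2046] F [ 1.1  0.2 -0.3] w 0.0438 q6 1.4
[[600.42912566 173.0059367 ]]
363 [307.09641873  11.41873278] [ 0.6451 -0.0267  0.047 ]
265 [389.05660377 132.53584906] [ 0.5426 -0.1149  0.047 ]
253 [255.87351779 149.09090909] [0.5172 0.0179 0.047 ]
325 [515.52       282.49538462] [ 0.3832 -0.2826  0.047 ]
```

View pics/w27v.png

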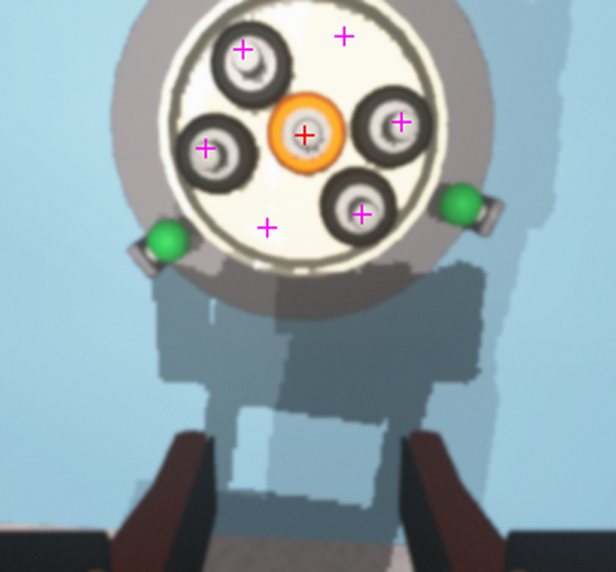

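View pics/w27.png

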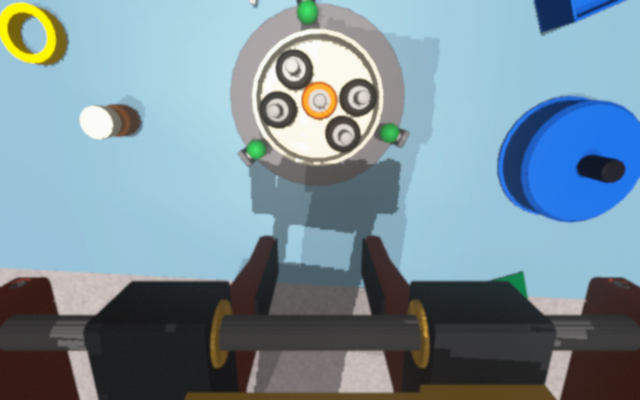

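View pics/s2.png

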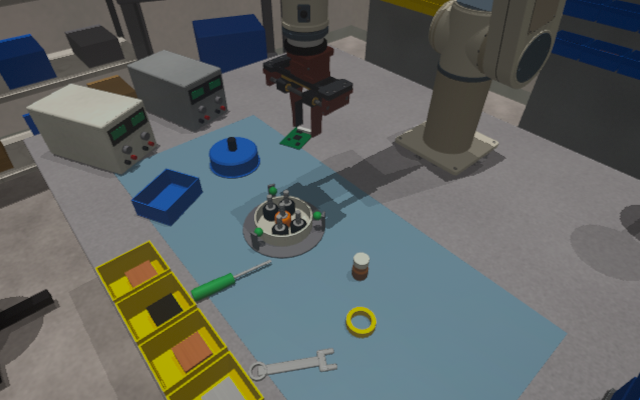

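```bash
python3 -c "
from h import *
c=imaging.calibration('wrist');print(atz(c,(612,171),.080))
c,s=imaging.calibration('scene'),cv2.imread('pics/s2.png')
print(atz(c,(232,140),.080))
cv2.imwrite('pics/s2z.png',cv2.resize(s[125:185,200:270],None,fx=8,fy=8,interpolation=cv2.INTER_CUBIC))"
```

```text
[ 0.52342759 -0.32284214  0.08      ]
[ 0.52595039 -0.31604102  0.08      ]
```

View pics/s2z.png

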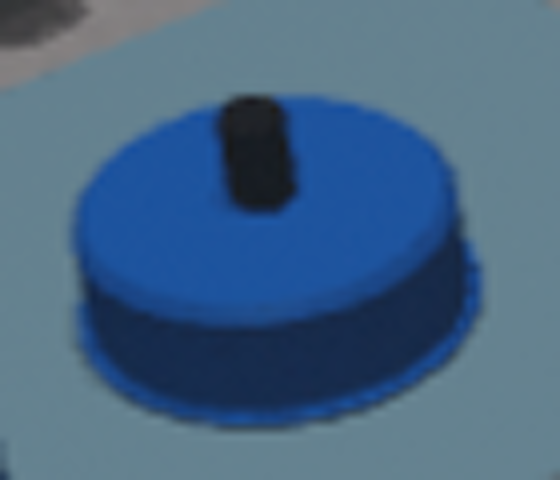

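Emit:
step_arm(
  slide=[
    [0.1,-0.6,0],
    [0.2,-1.4,0],
    [0.3,-2.2,0],
    [0.4,-3.0,0],
    [0.5,-3.9,0],
    [0.6,-4.8,0],
    [0.7,-5.7,0],
    [0.75,-6.5,0],
    [0.8,-6.8,0],
    [0.8,-6.8,0],
  ],
  twist=[0,0,0,0,0,0,0,0,0,0],
  claw=0.1,
)

```text
clock: 37.9
tcp_pos: [0.5235, -0.3215, 0.2043]
tool_rot: [1.148, 1.236, -1.173]
force: [-0.7, 0.2, 0.2]
gripper_width: 0.0483
```

```bash
python3 -c "
from h import *
tool();o=st();im,c=cap('wrist','w28');print(proj(c,[[.524,-.32,.08],[.524,-.32,.046]]))"
```

```text
tilt [-0.0079 -0.0131] jaw -86.3
t 37.9 tcp [ 0.5235 -0.3215  0.2043] F [-0.7  0.2  0.2] w 0.0483 q6 0.95
[[316.85073264 185.06113754]
 [316.68738528 177.2178025 ]]
```

View pics/w28.png

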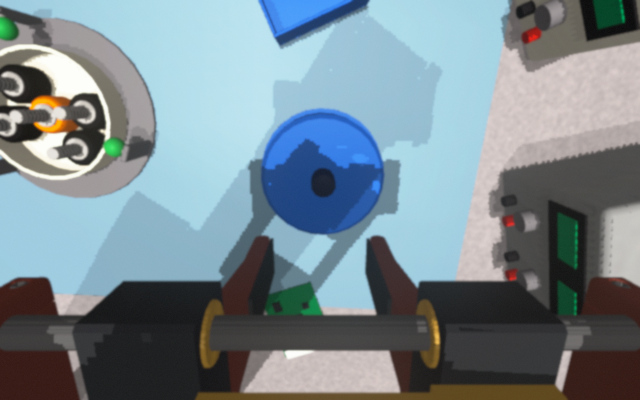

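Emit:
step_arm(
  slide=[
    [0,-0.1,-0.4],
    [0,-0.1,-1.0],
    [0,-0.1,-1.6],
    [0,-0.1,-2.1],
    [0,-0.1,-2.4],
    [0,-0.1,-2.6],
    [0,-0.1,-2.6],
    [0,-0.1,-2.6],
    [0,-0.1,-2.6],
    [0,-0.1,-2.6],
  ],
  twist=[0,0,0,0,0,0,0,0,0,0],
)

```text
clock: 38.78
tcp_pos: [0.524, -0.3239, 0.1014]
tool_rot: [1.148, 1.236, -1.172]
force: [0.2, -1.1, -0.6]
gripper_width: 0.0483
```

```bash
python3 -c "
from h import *
tool();o=st();im,c=cap('wrist','w29');t=o['tcp_pos'];p=proj(c,[[t[0],t[1],.08],[t[0],t[1],.046]]);print(p)
for q in p: cv2.drawMarker(im,tuple(int(v) for v in q.round()),(0,0,255),0,9,1)
cv2.imwrite('pics/w29v.png',cv2.resize(im[100:300,220:440],None,fx=3,fy=3,interpolation=cv2.INTER_CUBIC))"
```

```text
tilt [-0.0068 -0.0132] jaw -86.2
t 38.78 tcp [ 0.524  -0.3239  0.1014] F [ 0.2 -1.1 -0.6] w 0.0483 q6 0.95
[[319.89485105 223.77529989]
 [319.26926552 207.91173835]]
```

View pics/w29v.png

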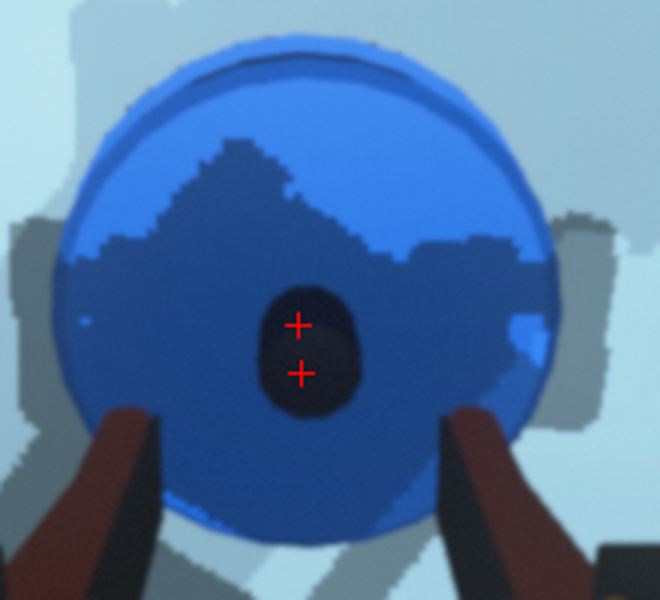

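Emit:
step_arm(
  slide=[
    [0.02,-0.05,-0.2],
    [0.02,-0.05,-0.5],
    [0.02,-0.05,-0.8],
    [0.02,-0.05,-1.05],
    [0.02,-0.05,-1.2],
    [0.02,-0.05,-1.27],
    [0.02,-0.05,-1.27],
    [0.02,-0.05,-1.27],
    [0.02,-0.05,-1.27],
    [0.02,-0.05,-1.27],
  ],
  twist=[0,0,0,0,0,0,0,0,0,0],
)

```text
clock: 39.67
tcp_pos: [0.5251, -0.3261, 0.051]
tool_rot: [1.148, 1.235, -1.172]
force: [0.8, -0.8, 0.1]
gripper_width: 0.0484
```

Emit:
step_arm(
  slide=[
    [0,0,0],
    [0,0,0],
    [0,0,0],
    [0,0,0],
    [0,0,0],
    [0,0,0],
    [0,0,0],
    [0,0,0],
    [0,0,0],
    [0,0,0],
  ],
  twist=[0,0,0,0,0,0,0,0,0,0],
  claw=-1,
)

```text
clock: 40.5
tcp_pos: [0.5252, -0.3262, 0.0512]
tool_rot: [1.148, 1.234, -1.171]
force: [-0.5, 0.3, 3.8]
gripper_width: 0.0223
```

```bash
python3 -c "
from h import *
tool();o=st();im,c=cap('wrist','w30');t=o['tcp_pos'];p=proj(c,[[t[0],t[1],.08],[t[0],t[1],.046]]);print(p)
for q in p: cv2.drawMarker(im,tuple(int(v) for v in q.round()),(0,0,255),0,9,1)
cv2.imwrite('pics/w30v.png',cv2.resize(im[100:320,200:440],None,fx=2.7,fy=2.7,interpolation=cv2.INTER_CUBIC))"
```

```text
tilt [-0.0059 -0.0137] jaw -86.2
t 40.5 tcp [ 0.5252 -0.3262  0.0512] F [-0.5  0.3  3.8] w 0.0223 q6 0.95
[[321.28619696 258.16634737]
 [320.25231788 233.10897843]]
```

View pics/w30v.png

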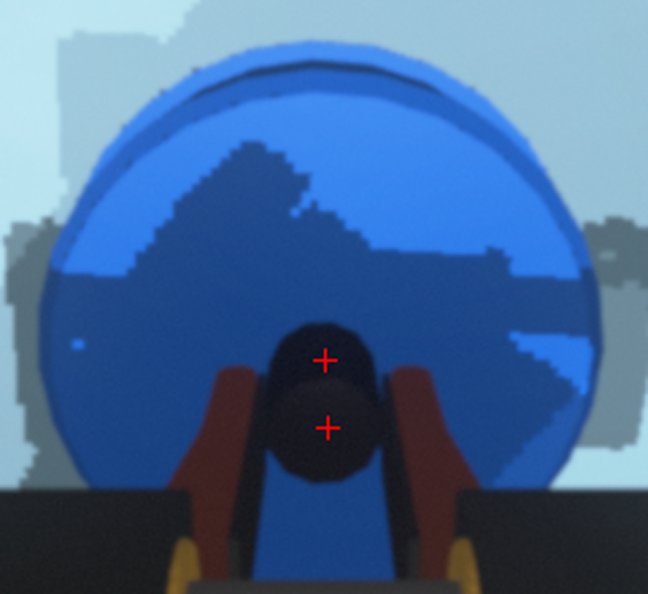

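Emit:
step_arm(
  slide=[
    [0,0,0.3],
    [0,0,0.8],
    [0,0,1.5],
    [0,0,2.2],
    [0,0.1,2.9],
    [0.1,0.6,3.2],
    [0.2,1.3,3.3],
    [0.3,2.0,3.3],
    [0.4,2.8,3.3],
    [0.5,3.6,3.3],
  ],
  twist=[0,0,0,0,0,0,0,0,0,0],
)

```text
clock: 41.38
tcp_pos: [0.5449, -0.181, 0.1839]
tool_rot: [1.148, 1.234, -1.172]
force: [1.0, -0.3, -1.2]
gripper_width: 0.0222
```

Emit:
step_arm(
  slide=[
    [0.1,0.7,0],
    [0.2,1.4,0],
    [0.3,2.1,0],
    [0.4,2.7,0],
    [0.5,3.1,0],
    [0.56,3.35,0],
    [0.56,3.4,0],
    [0.56,3.4,0],
    [0.56,3.4,0],
    [0.56,3.4,0],
  ],
  twist=[0,0,0,0,0,0,0,0,0,0],
)

```text
clock: 42.22
tcp_pos: [0.567, -0.046, 0.1839]
tool_rot: [1.149, 1.233, -1.173]
force: [-0.3, -0.3, -1.8]
gripper_width: 0.0223
```

```bash
python3 -c "
from h import *
tool();o=st();im,c=cap('wrist','w31');cap('side','sd31')
cv2.imwrite('pics/sd31z.png',cv2.resize(cv2.imread('pics/sd31.png')[130:250,250:410],None,fx=4,fy=4))"
```

```text
tilt [-0.006  -0.0139] jaw -86.3
t 42.22 tcp [ 0.567  -0.046   0.1839] F [-0.3 -0.3 -1.8] w 0.0223 q6 1.42
```

View pics/w31.png

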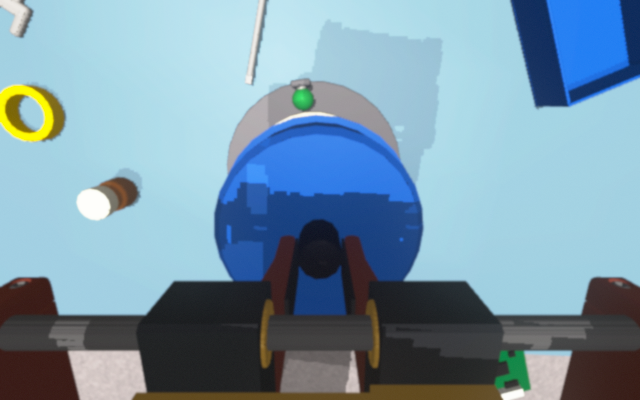

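View pics/sd31z.png

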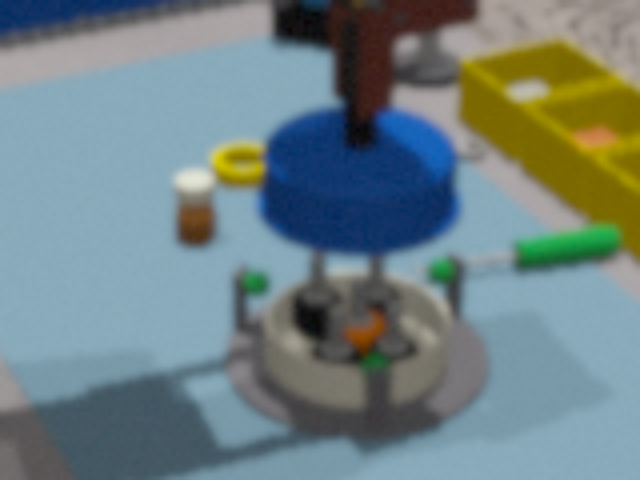

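Emit:
step_arm(
  slide=[
    [0.03,0.115,-0.2],
    [0.03,0.115,-0.5],
    [0.03,0.115,-0.9],
    [0.03,0.115,-1.2],
    [0.03,0.115,-1.5],
    [0.03,0.115,-1.7],
    [0.03,0.115,-1.75],
    [0.03,0.115,-1.75],
    [0.03,0.115,-1.75],
    [0.03,0.115,-1.75],
  ],
  twist=[0,0,0,0,0,0,0,0,0,0],
)

```text
clock: 43.15
tcp_pos: [0.569, -0.0414, 0.1145]
tool_rot: [1.15, 1.232, -1.172]
force: [0.5, -0.2, -1.5]
gripper_width: 0.0223
```

Emit:
step_arm(
  slide=[
    [-0.02,0,-0.05],
    [-0.02,0,-0.1],
    [-0.02,0,-0.15],
    [-0.02,0,-0.2],
    [-0.02,0,-0.24],
    [-0.02,0,-0.27],
    [-0.02,0,-0.3],
    [-0.02,0,-0.32],
    [-0.02,0,-0.34],
    [-0.02,0,-0.34],
  ],
  twist=[0,0,0,0,0,0,0,0,0,0],
)

```text
clock: 43.98
tcp_pos: [0.5693, -0.0415, 0.1016]
tool_rot: [1.15, 1.23, -1.171]
force: [1.6, -0.9, 3.1]
gripper_width: 0.0224
```

```bash
python3 -c "
from h import *
tool();o=st();im,c=cap('wrist','w32');cap('side','sd32');cap('scene','sc32')
a=cv2.resize(cv2.imread('pics/sd32.png')[150:250,290:390],None,fx=4,fy=4);b=cv2.resize(cv2.imread('pics/sc32.png')[165:265,235:335],None,fx=4,fy=4)
cv2.imwrite('pics/x32.png',np.hstack([a,b]))"
```

```text
tilt [-0.0023 -0.0141] jaw -86.3
t 43.98 tcp [ 0.5693 -0.0415  0.1016] F [ 1.6 -0.9  3.1] w 0.0224 q6 1.43
```

View pics/x32.png

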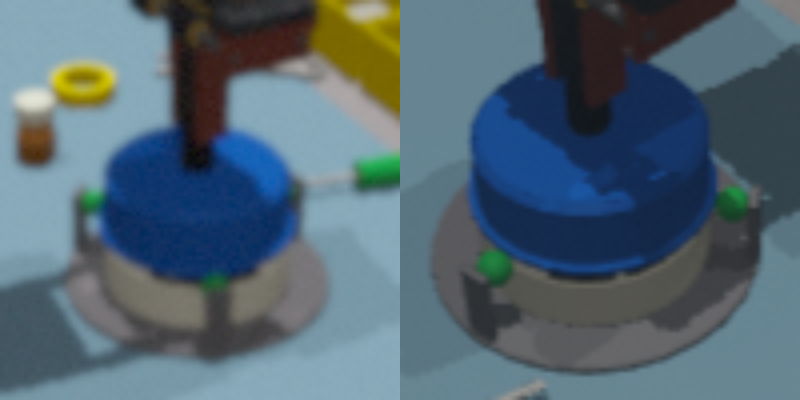

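Emit:
step_arm(
  slide=[
    [-0.02,0,-0.04],
    [-0.02,0,-0.08],
    [-0.02,0,-0.12],
    [-0.02,0,-0.16],
    [-0.02,0,-0.2],
    [-0.02,0,-0.23],
    [-0.02,0,-0.26],
    [-0.02,0,-0.29],
    [-0.02,0,-0.31],
    [-0.02,0,-0.31],
  ],
  twist=[0,0,0,0,0,0,0,0,0,0],
)

```text
clock: 44.97
tcp_pos: [0.5692, -0.0416, 0.0894]
tool_rot: [1.151, 1.229, -1.17]
force: [5.4, -0.9, 2.8]
gripper_width: 0.0225
```

```bash
cat > x.py <<'E'
from h import *
import sys
n=sys.argv[1]
tool();o=st();cap('wrist','w'+n);cap('side','sd'+n);cap('scene','sc'+n)
a=cv2.resize(cv2.imread(f'pics/sd{n}.png')[150:250,290:390],None,fx=4,fy=4,interpolation=cv2.INTER_CUBIC);b=cv2.resize(cv2.imread(f'pics/sc{n}.png')[165:265,235:335],None,fx=4,fy=4,interpolation=cv2.INTER_CUBIC)
cv2.imwrite(f'pics/x{n}.png',np.hstack([a,b]))
E
python3 x.py 33
```

```text
tilt [-0.001  -0.0144] jaw -86.3
t 44.97 tcp [ 0.5692 -0.0416  0.0894] F [ 5.4 -0.9  2.8] w 0.0225 q6 1.43
```

View pics/x33.png

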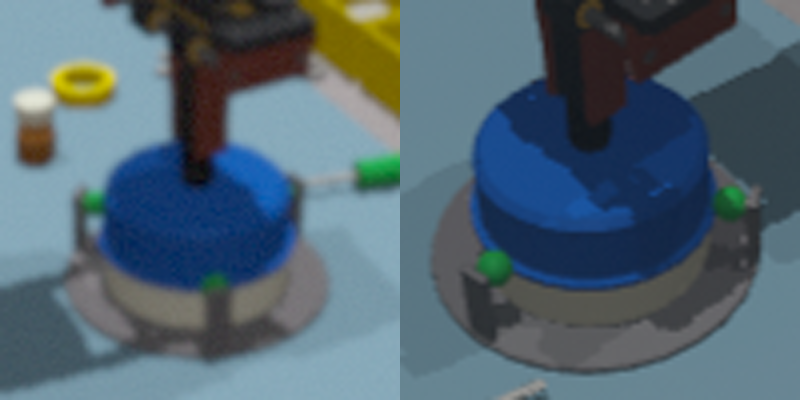

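Emit:
step_arm(
  slide=[
    [-0.05,0,-0.02],
    [-0.05,0,-0.04],
    [-0.05,0,-0.05],
    [-0.05,0,-0.06],
    [-0.05,0,-0.06],
    [-0.05,0,-0.06],
    [-0.05,0,-0.06],
    [-0.05,0,-0.06],
    [-0.05,0,-0.06],
    [-0.05,0,-0.06],
  ],
  twist=[0,0,0,0,0,0,0,0,0,0],
)

```text
clock: 45.95
tcp_pos: [0.5696, -0.0417, 0.0891]
tool_rot: [1.153, 1.225, -1.166]
force: [4.0, -0.6, 10.9]
gripper_width: 0.0227
```

Emit:
step_arm(
  slide=[
    [0,0,0],
    [0,0,0],
    [0,0,0],
    [0,0,0],
    [0,0,0.2],
    [0,0,0.5],
    [0,0,0.9],
    [0,0,1.3],
    [0,0,1.5],
    [0,0,1.5],
  ],
  twist=[0,0,0,0,0,0,0,0,0,0],
  claw=-0.1,
)

```text
clock: 46.78
tcp_pos: [0.5711, -0.0418, 0.1518]
tool_rot: [1.155, 1.222, -1.164]
force: [1.3, 0.1, 0.2]
gripper_width: 0.0395
```

```bash
python3 x.py 34
```

```text
tilt [ 0.0085 -0.015 ] jaw -86.3
t 46.78 tcp [ 0.5711 -0.0418  0.1518] F [1.3 0.1 0.2] w 0.0395 q6 1.43
```

View pics/x34.png

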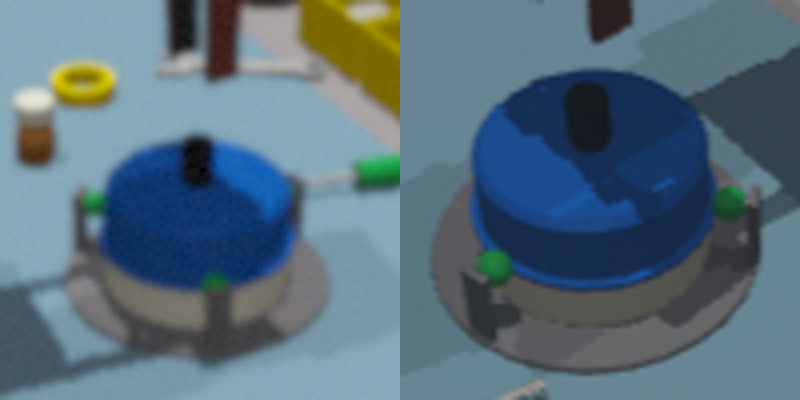

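View pics/w34.png

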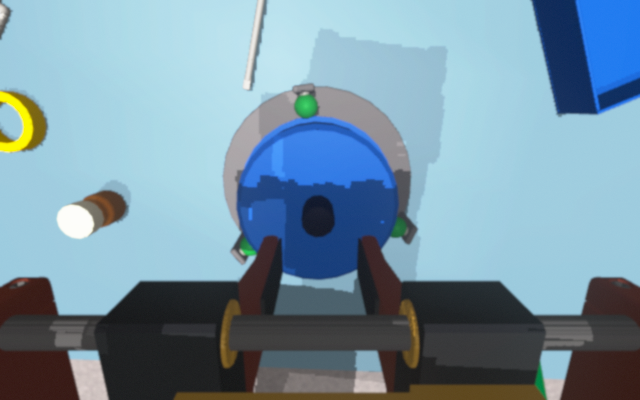

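Emit:
step_arm(
  slide=[
    [-0.05,0,0],
    [-0.05,0,0],
    [-0.05,0,0],
    [-0.05,0,0],
    [-0.05,0,0],
    [-0.05,0,-0.15],
    [-0.05,0,-0.35],
    [-0.05,0,-0.55],
    [-0.05,0,-0.7],
    [-0.05,0,-0.76],
  ],
  twist=[0,0,0,0,0,0,0,0,0,0],
  claw=-1,
)

```text
clock: 47.77
tcp_pos: [0.5662, -0.0416, 0.1168]
tool_rot: [1.152, 1.228, -1.168]
force: [-0.2, -0.3, 0.4]
gripper_width: 0.0002
```

Emit:
step_arm(
  slide=[
    [0,0,-0.03],
    [0,0,-0.05],
    [0,0,-0.07],
    [0,0,-0.09],
    [0,0,-0.11],
    [0,0,-0.12],
    [0,0,-0.13],
    [0,0,-0.14],
    [0,0,-0.15],
    [0,0,-0.15],
  ],
  twist=[0,0,0,0,0,0,0,0,0,0],
)

```text
clock: 48.6
tcp_pos: [0.5662, -0.0416, 0.1107]
tool_rot: [1.152, 1.228, -1.168]
force: [-0.0, 0.5, -0.5]
gripper_width: 0.0005
```

```bash
python3 x.py 35
```

```text
tilt [ 0.0012 -0.0144] jaw -86.3
t 48.6 tcp [ 0.5662 -0.0416  0.1107] F [-0.   0.5 -0.5] w 0.0005 q6 1.43
```

View pics/x35.png

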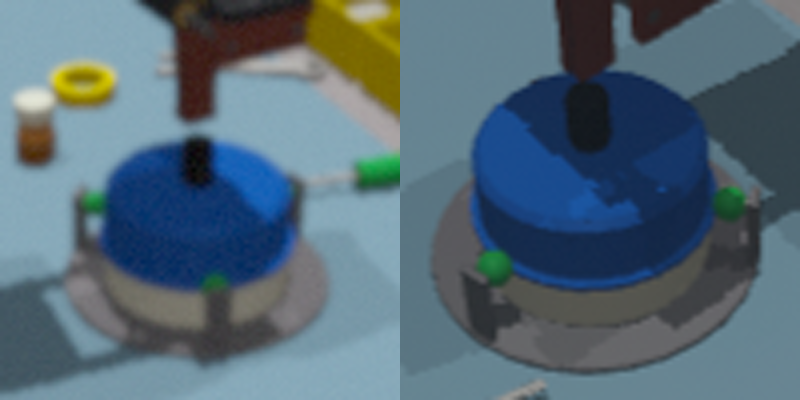

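View pics/w35.png

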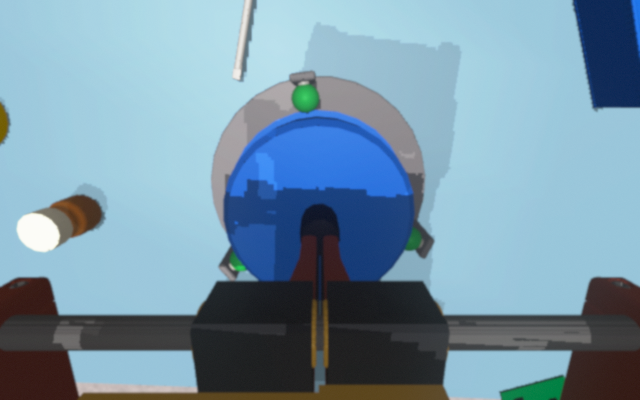

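Emit:
step_arm(
  slide=[
    [0.05,0,-0.02],
    [0.05,0,-0.04],
    [0.05,0,-0.06],
    [0.05,0,-0.08],
    [0.05,0,-0.1],
    [0.05,0,-0.1],
    [0.05,0,-0.1],
    [0.05,0,-0.1],
    [0.05,0,-0.1],
    [0.05,0,-0.1],
  ],
  twist=[0,0,0,0,0,0,0,0,0,0],
)

```text
clock: 49.58
tcp_pos: [0.5682, -0.0416, 0.1068]
tool_rot: [1.152, 1.228, -1.168]
force: [-0.4, 0.7, 0.3]
gripper_width: 0.0005
```

```bash
python3 x.py 36
```

```text
tilt [ 0.0013 -0.0144] jaw -86.3
t 49.58 tcp [ 0.5682 -0.0416  0.1068] F [-0.4  0.7  0.3] w 0.0005 q6 1.43
```

View pics/x36.png

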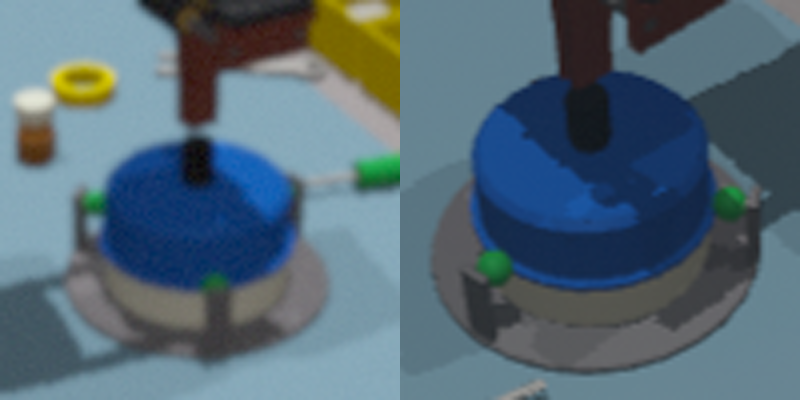

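```bash
cat > ov.py <<'E'
from h import *
import sys
n=sys.argv[1]
t=np.linspace(0,2*np.pi,120)
outs=[]
for cam,f,(x,y) in (('side','sd',(290,140)),('scene','sc',(235,165))):
    c=imaging.calibration(cam);im=cv2.imread(f'pics/{f}{n}.png')
    k=4;im=cv2.resize(im[y:y+100,x:x+100],None,fx=k,fy=k,interpolation=cv2.INTER_CUBIC)
    for z,r,col in ((.038,.070,(0,0,255)),(.084,.0655,(0,255,255)),(.118,.012,(0,255,0))):
        p=proj(c,np.c_[T[0]+r*np.cos(t),T[1]+r*np.sin(t),0*t+z])
        cv2.polylines(im,[((p-[x,y]+.5)*k-.5).round().astype(int)],True,col,1)
    outs.append(im)
cv2.imwrite(f'pics/ov{n}.png',np.hstack(outs))
E
python3 ov.py 34; python3 ov.py 36
```

```text
(no output)
```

View pics/ov34.png

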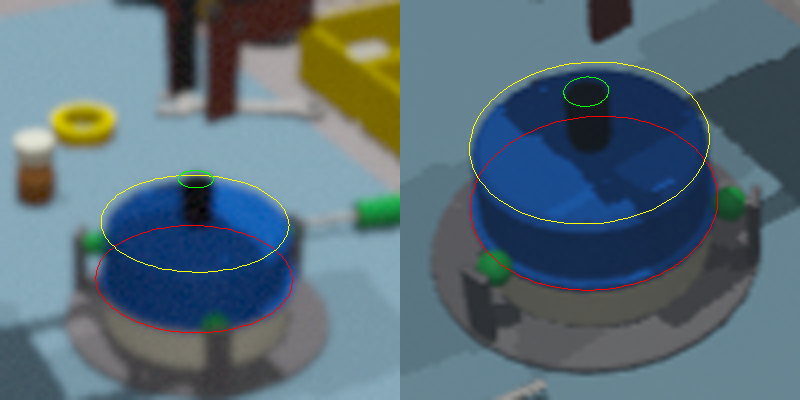

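View pics/ov36.png

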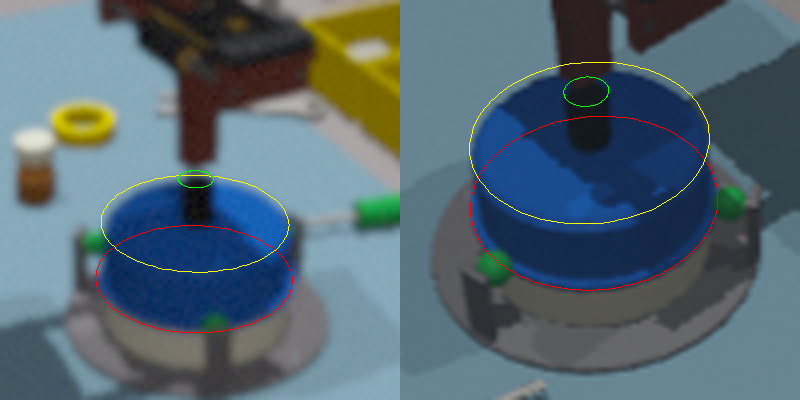

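Emit:
step_arm(
  slide=[
    [0.02,0,-0.02],
    [0.02,0,-0.04],
    [0.02,0,-0.06],
    [0.02,0,-0.08],
    [0.02,0,-0.09],
    [0.02,0,-0.09],
    [0.02,0,-0.09],
    [0.02,0,-0.09],
    [0.02,0,-0.09],
    [0.02,0,-0.09],
  ],
  twist=[0,0,0,0,0,0,0,0,0,0],
)

```text
clock: 50.57
tcp_pos: [0.5691, -0.0416, 0.1033]
tool_rot: [1.152, 1.227, -1.168]
force: [-0.2, -0.4, 0.7]
gripper_width: 0.0005
```

Emit:
step_arm(
  slide=[
    [0,0,-0.01],
    [0,0,-0.02],
    [0,0,-0.03],
    [0,0,-0.04],
    [0,0,-0.05],
    [0,0,-0.05],
    [0,0,-0.05],
    [0,0,-0.05],
    [0,0,-0.05],
    [0,0,-0.05],
  ],
  twist=[0,0,0,0,0,0,0,0,0,0],
)

```text
clock: 51.4
tcp_pos: [0.569, -0.0416, 0.1013]
tool_rot: [1.152, 1.227, -1.168]
force: [-0.3, -0.5, -0.9]
gripper_width: 0.0005
```

Emit:
step_arm(
  slide=[
    [0,0,-0.01],
    [0,0,-0.02],
    [0,0,-0.03],
    [0,0,-0.04],
    [0,0,-0.05],
    [0,0,-0.05],
    [0,0,-0.05],
    [0,0,-0.05],
    [0,0,-0.05],
    [0,0,-0.05],
  ],
  twist=[0,0,0,0,0,0,0,0,0,0],
)

```text
clock: 52.23
tcp_pos: [0.5691, -0.0416, 0.0993]
tool_rot: [1.152, 1.227, -1.168]
force: [-0.7, 0.5, -0.2]
gripper_width: 0.0008
```

```bash
python3 x.py 37
```

```text
tilt [ 0.0015 -0.0144] jaw -86.3
t 52.23 tcp [ 0.5691 -0.0416  0.0993] F [-0.7  0.5 -0.2] w 0.0008 q6 1.43
```

View pics/x37.png

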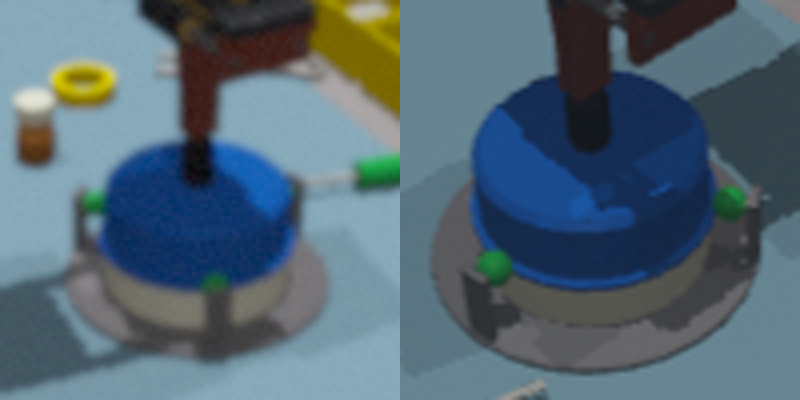

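Emit:
step_arm(
  slide=[
    [0,0,-0.01],
    [0,0,-0.02],
    [0,0,-0.03],
    [0,0,-0.04],
    [0,0,-0.05],
    [0,0,-0.05],
    [0,0,-0.05],
    [0,0,-0.05],
    [0,0,-0.05],
    [0,0,-0.05],
  ],
  twist=[0,0,0,0,0,0,0,0,0,0],
)

```text
clock: 53.22
tcp_pos: [0.5691, -0.0416, 0.0973]
tool_rot: [1.152, 1.227, -1.168]
force: [1.1, -0.1, 0.5]
gripper_width: 0.0005
```

Emit:
step_arm(
  slide=[
    [0,0,-0.01],
    [0,0,-0.02],
    [0,0,-0.03],
    [0,0,-0.04],
    [0,0,-0.05],
    [0,0,-0.05],
    [0,0,-0.05],
    [0,0,-0.05],
    [0,0,-0.05],
    [0,0,-0.05],
  ],
  twist=[0,0,0,0,0,0,0,0,0,0],
)

```text
clock: 54.05
tcp_pos: [0.5691, -0.0416, 0.0953]
tool_rot: [1.152, 1.227, -1.168]
force: [0.3, 0.7, -0.4]
gripper_width: 0.0002
```

```bash
python3 x.py 38
```

```text
tilt [ 0.0016 -0.0144] jaw -86.3
t 54.05 tcp [ 0.5691 -0.0416  0.0953] F [ 0.3  0.7 -0.4] w 0.0002 q6 1.43
```

View pics/x38.png

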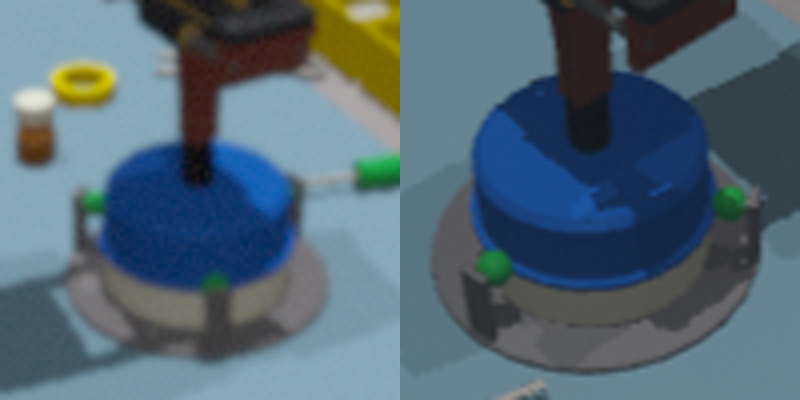

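View pics/w38.png

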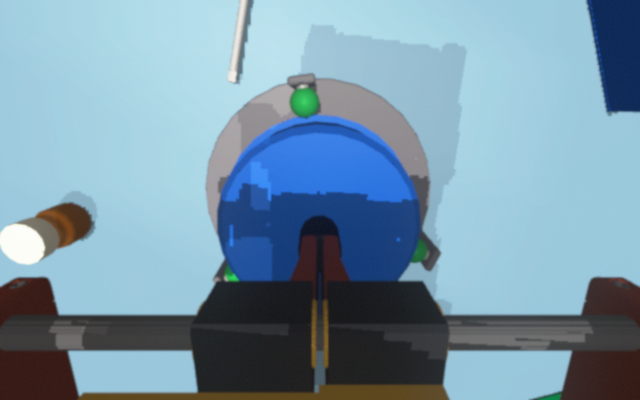

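```bash
python3 - <<'E'
from h import *
for cam,f,(x,y) in (('side','sd',(290,150)),('scene','sc',(235,165))):
    c=imaging.calibration(cam)
    for n,tz in (('35',(.5662,.1107)),('36',(.5682,.1068)),('38',(.5691,.0953))):
        print(cam,n,((proj(c,[[tz[0],-.0416,tz[1]],[tz[0],-.0416,tz[1]+.019],[.5685,-.0415,.118]])-[x,y])*4).round(0).tolist())
    im=cv2.imread(f'pics/{f}38.png');cv2.imwrite(f'pics/z{f}38.png',cv2.resize(im[y:y+60,x+20:x+80],None,fx=9,fy=9,interpolation=cv2.INTER_CUBIC))
E
```

```text
side 35 [[191.0, 147.0], [192.0, 123.0], [194.0, 137.0]]
side 36 [[194.0, 151.0], [194.0, 127.0], [194.0, 137.0]]
side 38 [[195.0, 165.0], [195.0, 142.0], [194.0, 137.0]]
scene 35 [[188.0, 98.0], [186.0, 71.0], [184.0, 90.0]]
scene 36 [[185.0, 105.0], [183.0, 78.0], [184.0, 90.0]]
scene 38 [[185.0, 122.0], [183.0, 95.0], [184.0, 90.0]]
```

View pics/zsc38.png

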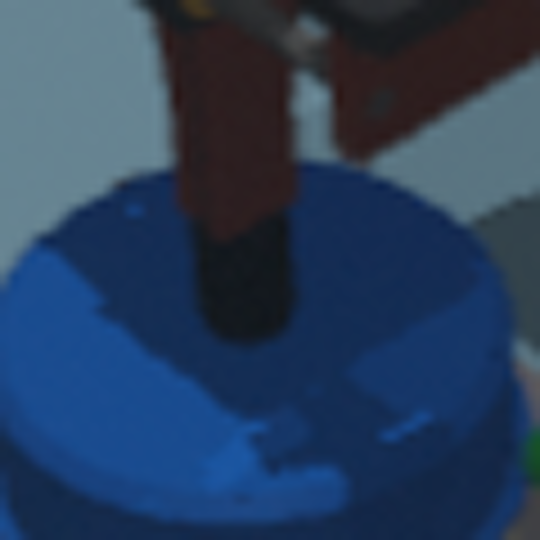

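Emit:
step_arm(
  slide=[
    [0,0,-0.01],
    [0,0,-0.02],
    [0,0,-0.03],
    [0,0,-0.04],
    [0,0,-0.05],
    [0,0,-0.05],
    [0,0,-0.05],
    [0,0,-0.05],
    [0,0,-0.05],
    [0,0,-0.05],
  ],
  twist=[0,0,0,0,0,0,0,0,0,0],
)

```text
clock: 55.03
tcp_pos: [0.5691, -0.0416, 0.0941]
tool_rot: [1.152, 1.227, -1.168]
force: [-3.1, -1.2, 7.3]
gripper_width: 0.0003
```

Emit:
step_arm(
  slide=[
    [0,0,-0.01],
    [0,0,-0.02],
    [0,0,-0.03],
    [0,0,-0.04],
    [0,0,-0.05],
    [0,0,-0.05],
    [0,0,-0.05],
    [0,0,-0.05],
    [0,0,-0.05],
    [0,0,-0.05],
  ],
  twist=[0,0,0,0,0,0,0,0,0,0],
)

```text
clock: 55.87
tcp_pos: [0.5692, -0.0416, 0.0939]
tool_rot: [1.152, 1.227, -1.168]
force: [-7.3, 0.7, 20.5]
gripper_width: 0.0002
```

Emit:
step_arm(
  slide=[
    [0,0,0.1],
    [0,0,0.3],
    [0,0,0.7],
    [0,0,1.3],
    [0,0,2.0],
    [0,0,2.7],
    [-0.5,0,3.4],
    [-1.2,0,3.6],
    [-1.9,0,3.6],
    [-2.4,0,3.6],
  ],
  twist=[0,0,0,0,0,0,0,0,0,0],
)

```text
clock: 56.7
tcp_pos: [0.4716, -0.0416, 0.2388]
tool_rot: [1.153, 1.226, -1.167]
force: [0.9, 0.0, -0.5]
gripper_width: 0.0007
```

```bash
python3 x.py 39; python3 ov.py 39; python3 -c "
from h import *
im=cv2.imread('pics/w39.png');c=imaging.calibration('wrist');t=np.linspace(0,6.28,120)
for z,r,col in ((.038,.070,(0,0,255)),(.118,.012,(0,255,0))):
    cv2.polylines(im,[proj(c,np.c_[T[0]+r*np.cos(t),T[1]+r*np.sin(t),0*t+z]).round().astype(int)],True,col,1)
for a,ce,b in noses(im,c): p=atz(c,ce,.047);print(p.round(4),np.hypot(*(p[:2]-T)).round(4))
cv2.imwrite('pics/w39v.png',im)"
```

```text
tilt [ 0.0032 -0.0147] jaw -86.3
t 56.7 tcp [ 0.4716 -0.0416  0.2388] F [ 0.9  0.  -0.5] w 0.0007 q6 1.41
[ 0.6441 -0.0267  0.047 ] 0.0774
[ 0.5734 -0.043   0.047 ] 0.0055
[ 0.5432 -0.1157  0.047 ] 0.0783
[0.518  0.0181 0.047 ] 0.0778
[ 0.3496 -0.2748  0.047 ] 0.3197
```

View pics/ov39.png

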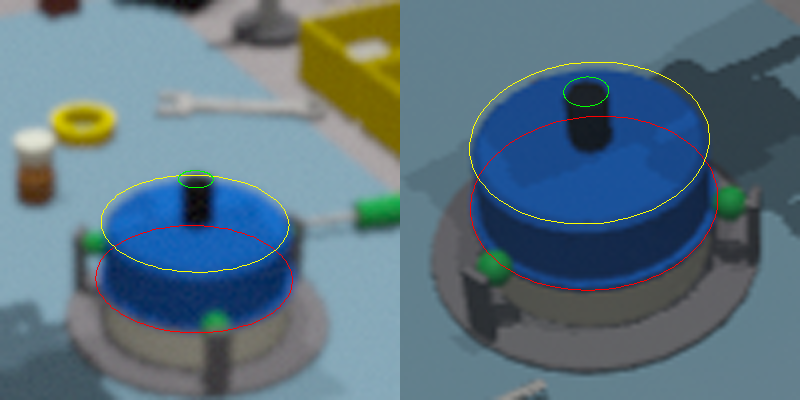

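View pics/w39v.png

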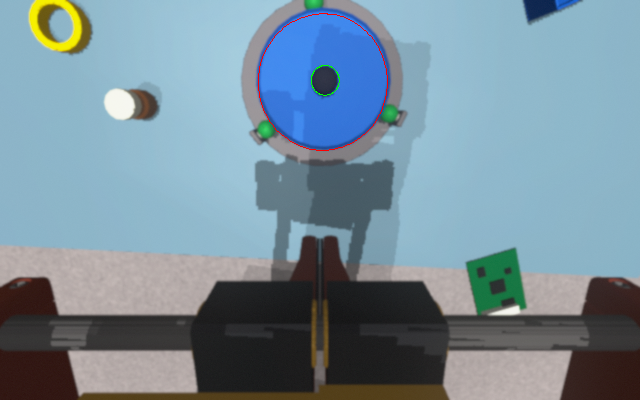

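View pics/sc39.png

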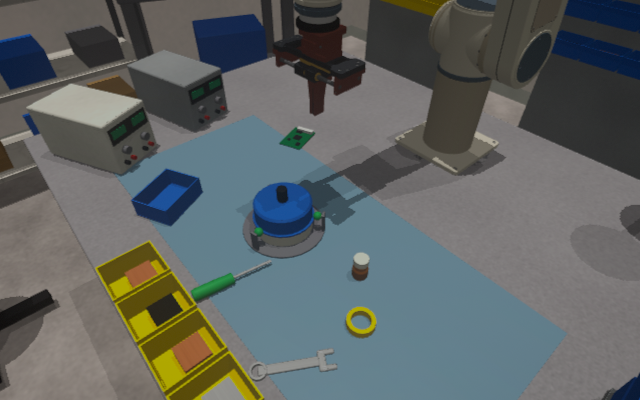

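```bash
python3 -c "
from h import *
print(manip.hand_in());st()"
```

```text
the job is handed in; nothing more can be done
None
the job is handed in; nothing more can be done
```

The feet are packed, the lid is pressed home, and I handed the job in at about 57 s. `hand_in` reports no verdict.

**Feet:** There were four black feet at this start. The orange one stands upright in the middle of the tub. The black ones stand at four of the six hexagonal ring places, about 40.5 mm from the centre; two opposite places are empty. One black foot was knocked aside during the run, and I found it again with the wrist camera. Just before the lid went on, the wrist picture showed every stud upright and within about 1–2 mm of its place.

**Lid:** I pushed it down by the knob, then pressed on the knob top with about 20 N, and it did not move further.

**Last checks:**
- In all three camera views the lid's flange lies on the rim outline.
- The lid looks level in the scene and side views.
- The three green noses are back at 77–78 mm from the tub's axis, so they have sprung back over the flange.
- The tape, jar, tools, board and bin look unmoved, and the arm was clear of everything.

**What disagreed:**
- **Tool tilt:** the tool drifted up to about 2° off vertical. I corrected most of it by turning the gripper round part-way.
- **Closed fingertips:** in the pictures they sit more than 15 mm behind the reported TCP. The confirming press met the knob at a lower TCP reading (94 mm) than the 118 mm I expected.

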